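Get the doming block out from behind the soldering things

ROBOT

A 7-joint arm with a two-finger parallel gripper is mounted at the origin on the work surface. World frame = base frame: x ahead of the robot, y to its left, z up, the work surface at z = 0. Lengths are in m, angles in rad, forces in N, time in s.
With the tool pointing down it reaches from about 0.4 to 0.85 m from the base axis. Payload 4.5 kg.
Tool frame: the origin (TCP) lies midway between the tips of the shut fingers; the grasp point (between the pads) lies 19 mm behind it; z points along the fingers, y is the line along which they close (so a half turn about z gives the same grasp; the last joint's range is limited). The gripper opens to 85 mm and grips with 20 to 120 N. Pads are 22 mm wide; open, the fingers measure 114 mm over their backs; the gripper's body (76 mm by 85 mm) begins 54 mm behind the grasp point. The pads swing forward as they close: fully open they stand 13 mm farther back than shut.
Start: joints at [1.214, 0.689, -0.195, 1.565, 0.157, 0.902, -0.215], TCP at [0.238, -0.578, 0.231] pointing down, gripper open.
Joint ranges: [-3.01, 3.01], [-0.46, 2.08], [-1.47, 1.51], [0.13, 2.56], [-1, 4.14], [0.04, 2.09], [-2.66, 2.66]. Speed limits (rad/s): [2.57, 2.57, 3.14, 3.14, 3.14, 3.14, 3.14].

INTERFACE

Orientations are given as a unit quaternion [w, x, y, z].
In Python, from cell import monitor, cams, env gives the robot as it stands.
- The arm moves only by the tool servo_tool, never from a script. Its argument "moves" is a list of rows, each an object of numbers: "dx", "dy", "dz": the shift along the tool's x, y, z in mm; "wx", "wy", "wz": the turn, a rotation vector about the tool's x, y, z in degrees. In form: [{"dx": .., "dy": .., "dz": .., "wx": .., "wy": .., "wz": ..}, ...]. A call has 1 to 8 rows; each row is the pose to reach, as a shift and turn from the pose commanded when the call began, along the tool's axes at that moment; what a row does not reach only later rows make up. A row lasts 1/10 s, in which the tool goes at most 50 mm and 8.59 degrees, less where a joint would pass 70% of its speed; a pose out of reach is approached as far as the arm can. A call with a gripper value outside its range is refused whole. "grip" is the opening, from -1 (shut) to 1 (fully open), so that 0 is half open, set as the call begins (left out, the last holds). The fingers move at their own pace and stop on an object; "newtons" is the grip in N (left out, the last holds). Time passes only in rows, so rows that repeat a pose let the fingers close. It gives the time, the measured TCP pose, the force, the opening and the grip force at its end, in the units of the state.
- monitor.get_obs(): the state, without advancing time (a new reading comes with each control period).
- cams.get_image(name): name is "side" or "top" or "wrist"; returns (picture, depth): 480x640x3 uint8, red, green, blue; 480x640 float32, m along the optical axis (not along the pixel's ray), 0 where there is no reading.
- cams.camera_info(name): a dict with "mtx" (3x3 intrinsics, pixels), "position" and "attitude" of the camera in the world. Camera axes: x right, y down, z forward; pixel columns grow to the right and rows downward; lengths in m; the calibration is good to about 2 mm. A picture is of the moment at which its call begins: read the wrist's pose just before it. camera_info takes no time and is no camera call; for the wrist camera it gives the pose at the moment of the call.
- env.hand_in(): hands the job in; it is judged then, once.
The state is a dict: "time": time; "joint_pos": joint angles; "qd": joint speeds; "joint_torque": joint torques, N m; "eef_pos": TCP position; "orientation": TCP orientation; "ft_force": force on the tool from outside, world axes, zero at the start; "torque": the same for the moment, N m; "gripper_width": finger opening in m; "finger_force": force on a finger pad.
Only numpy, scipy, OpenCV 4.12 (cv2) and the standard library are available. Lean on these libraries where they do the work, as an engineer would, in place of code of your own. Each camera call takes 0.05 s, during which the arm holds its last target. There are 200 camera calls.

TASK

I need the steel doming block that sits at the back of the wooden station tray, behind the hand torch, the gas can and the flux jar. First stand those three upright on the steel drip tray, then set the block, dimple side up, in the middle of the black rubber pad, and after that put the torch, can and jar back upright, each on the very spot where it stood at the start. Do not tip any of the three over, and leave the wire spool and the little tin on the station tray where they are.

Things in the scene. Friction and masses are not known exactly. Their poses are not given: they have to be found in the camera images.
- torch: Upright hand torch, 0.32 kg, 143 mm tall (all in mm): black foot (dia 52, 10 high), metal tank (dia 36) up to 88, then a black head 36 (x) by 28 (y) from 88 to 140. A brass nozzle sticks out level at height 126, to 50 from the axis, along its own -x; a button behind reaches 26. Grip the head across its 28 mm (own y). Origin: centre of underside, z up. Starts on a cork spot, nozzle roughly towards the robot
- gas_can: Gas refill can: plain upright cylinder, diameter 52, 150 tall, aluminium with a paper band, the top 37 mm a white cap of the same diameter. Origin: centre of the underside; z up. About 0.15 to 0.3 kg. At the start it stands on one of the three cork spots
- jar: Flux jar: tall upright amber glass jar with a black screw lid, paper label, straight sided, diameter 52, 145 tall. Origin: centre of the underside; z up. About 0.18 to 0.33 kg. At the start it stands on one of the three cork spots
- doming_block: Steel doming block: 38 mm cube of bare steel, 0.42 kg, with a large and a small round hollow in its top face. Origin: centre of underside; z up, x and y square to its sides. Sits on the station tray behind (farther from the robot than) the row of three tall things, so close to them that a gripper coming down on it strikes them
- station: Station tray, fixed: shallow wooden tray 170 (x) by 310 (y) mm, floor top at 10, rim 6 thick, top at 18. Origin: centre of underside; +x to its back, away from the robot. Flush in the floor are three cork discs, dia 68, centred at x = -30, y = -95, 0, 95: torch, can and jar start one on each, in any order, within 3 mm of its centre
- drip_tray: Drip tray, fixed: shallow stainless steel tray 290 (x) by 130 (y) mm, floor top 4 mm above the bench, rim 4 mm thick and 15 mm high. Origin: centre of the underside. Lies to the left or to the right of the robot's working area; its long side points away from the robot. Room for the three tall things in a row along x
- pad: Bench pad, fixed: square black rubber slab 120 by 120, 12 thick. Origin: centre of the underside, so its top is 12 mm above it. Lies on the other side from the drip tray
- spool: Bystander: small spool of brass wire, diameter 34, 28 high, standing in a back corner of the station tray. Origin: centre of the underside
- tin: Bystander: small round aluminium tin, diameter 37, 21 high, in the other back corner of the station tray. Origin: centre of the underside

How it is judged:
By the outcome, as a careful person would: the job done as asked, in the order asked, and still so for the second after the job is handed in, with the robot touching nothing.
It also fails if it takes over 144 s, if anything falls off the work surface, if the arm or the gripper's body presses on something with over 40 N, if the wrist force passes 120 N, or if a joint passes its speed limit or range.

## Working session

There is one attempt and no reset: what is moved stays moved. The work goes in short steps, Python scripts to look and compute and a tool call to move; the robot and the scene stay as the last step left them, time stands still between calls to the robot, and variables do not carry over. Pictures are saved under pics/ and viewed, at most 14 in all, crops included, and the job is handed in when it is done.

Besides the shell and the picture viewer there is one more tool, called by a JSON object that holds its "method" and its "body", one argument or row to a line. servo_tool: Moves the arm, as the interface text tells. Its arguments: {"type":"object","properties":{"moves":{"type":"array","items":{"type":"object","properties":{"dx":{"type":"number"},"dy":{"type":"number"},"dz":{"type":"number"},"wx":{"type":"number"},"wy":{"type":"number"},"wz":{"type":"number"}}}},"grip":{"type":"number"},"newtons":{"type":"number"}},"required":["moves"]}

```bash
ls; mkdir -p pics; python3 - <<'E'
from cell import monitor,cams,env
import cv2,numpy as np
o=monitor.get_obs(); print(o)
for n in("top","side"):
    im,d=cams.get_image(n); cv2.imwrite(f"pics/{n}0.png",im[:,:,::-1]); np.savez(f"pics/{n}0.npz",im=im,d=d)
    print(n,cams.camera_info(n))
E
```

```text
pics
{'time': 0.0, 'joint_pos': array([ 1.21378692,  0.69000366, -0.19452136,  1.56637179,  0.15730263,
        0.90251245, -0.21510361]), 'qd': array([ 5.19597846e-04, -6.37218424e-04,  2.16535792e-03, -2.20586574e-04,
        5.81561444e-04, -1.55834124e-04,  5.43332300e-05]), 'joint_torque': array([ 7.14218504e-05, -5.39614856e+01, -1.26644086e+00, -1.58542246e+01,
        9.17691883e-03,  9.55881493e-03,  1.82371664e-07]), 'eef_pos': array([ 0.23778465, -0.57727477,  0.23046457]), 'orientation': array([-9.17312107e-04,  9.80959840e-01,  1.94208362e-01, -2.51274120e-04]), 'ft_force': array([-0.44085735, -1.06197898,  1.43325898]), 'torque': array([-0.00793625, -0.04669452,  0.05874266]), 'finger_force': 0.0, 'gripper_width': 0.08545053692615177}
top {'mtx': array([[464.64172487,   0.        , 316.06757471],
       [  0.        , 464.64172487, 240.87630925],
       [  0.        ,   0.        ,   1.        ]]), 'position': array([0.43461435, 0.00330127, 1.04400635]), 'attitude': array([-0.03807142,  0.71313702, -0.69793725,  0.0535701 ])}
side {'mtx': array([[592.21190881,   0.        , 312.92134992],
       [  0.        , 592.21190881, 233.96802764],
       [  0.        ,   0.        ,   1.        ]]), 'position': array([ 1.11226203, -0.54525209,  0.85093585]), 'attitude': array([-0.33782835,  0.85920964,  0.35833227, -0.13866791])}
```

View pics/top0.png

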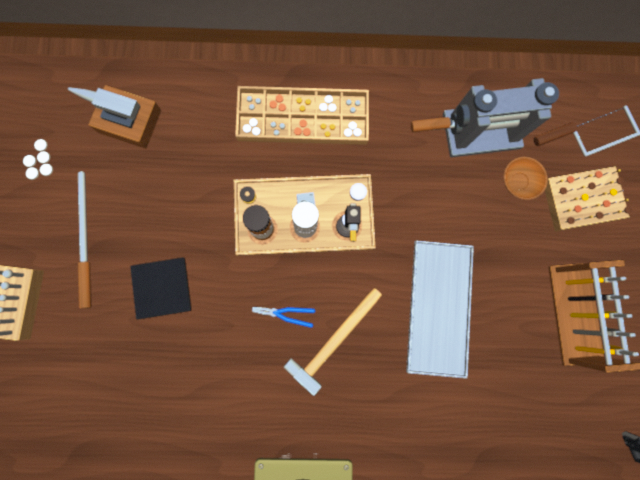

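View pics/side0.png

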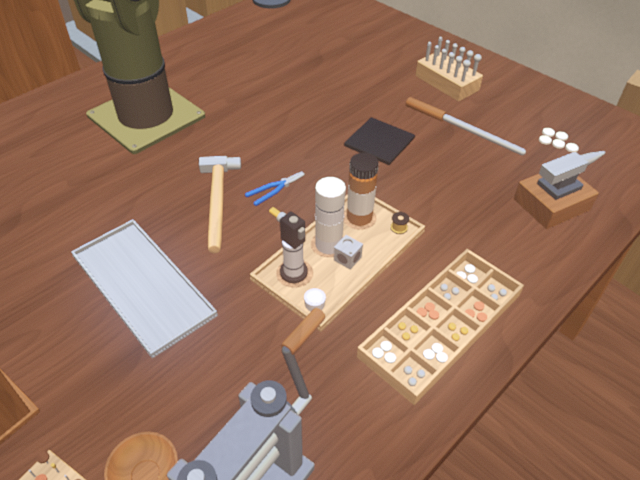

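The top view has +x up and +y left. The jar is at (257,222), the can at (305,218) and the torch at (350,222). The block shows behind the can at (306,198), the pad is at (160,288) and the drip tray at (441,309). The side view agrees. Next I'll measure them.

```bash
cat > h.py <<'E'
import numpy as np,cv2
from scipy.spatial.transform import Rotation as R
def rot(q): return R.from_quat([q[1],q[2],q[3],q[0]]).as_matrix()
def plane(info,uv,z):
    K=info["mtx"];uv=np.atleast_2d(uv).astype(float)
    r=np.c_[(uv-[K[0,2],K[1,2]])/[K[0,0],K[1,1]],np.ones(len(uv))]@rot(info["attitude"]).T
    p=info["position"]; return p+r*((z-p[2])/r[:,2])[:,None]
def cloud(info,d):
    K=info["mtx"];v,u=np.mgrid[:d.shape[0],:d.shape[1]]
    c=np.dstack([(u-K[0,2])/K[0,0]*d,(v-K[1,2])/K[1,1]*d,d])
    return c@rot(info["attitude"]).T+info["position"]
def rect(info,mask,z):
    c=max(cv2.findContours(mask.astype(np.uint8),0,cv2.CHAIN_APPROX_NONE)[0],key=cv2.contourArea)[:,0]
    p=plane(info,c,z)[:,:2]*1000
    (x,y),(w,h),a=cv2.minAreaRect(p.astype(np.float32)); return np.round([x,y,w,h,a],1)
E
python3 - <<'E'
from h import *
from cell import cams
def box(shape,u0,v0,u1,v1):
    m=np.zeros(shape,bool);m[v0:v1,u0:u1]=1;return m
for n in("top","side"):
    f=np.load(f"pics/{n}0.npz");im,d=f["im"].astype(int),f["d"];i=cams.camera_info(n)
    P=cloud(i,d);X,Y,Z=P[...,0],P[...,1],P[...,2]
    g=im.sum(2)
    reg=(d>0)&(X>.38)&(X<.68)&(Y>-.17)&(Y<.17)
    if n=="top":
        print("pad",rect(i,(g<130)&box(d.shape,120,250,200,325),.012))
        hsv=cv2.cvtColor(f["im"],cv2.COLOR_RGB2HSV)
        print("drip",rect(i,(im[...,2]>im[...,0]-5)&(g>250)&box(d.shape,395,230,485,385),.015))
        print("station",rect(i,(im[...,0]>150)&(hsv[...,1]<170)&box(d.shape,225,170,385,262),.018))
    for nm,lo,hi in(("can/jar/torch tops",.130,.175),("block",.040,.056)):
        m=(reg&(Z>lo)&(Z<hi)).astype(np.uint8)
        k,l,s,c=cv2.connectedComponentsWithStats(m)
        for j in range(1,k):
            if s[j,4]<15: continue
            q=P[l==j];zt=np.percentile(q[:,2],90);q=q[q[:,2]>zt-.006]
            (x,y),wh,a=cv2.minAreaRect((q[:,:2]*1000).astype(np.float32))
            print(n,nm,c[j].round(),len(q),"z",(zt*1000).round(1),"rect",np.round([x,y,*wh,a],1),"mean",(q.mean(0)*1000).round(1))
E
```

```text
pad [452.6 353.3 114.7  50.9   7.7]
drip [ 426.7 -295.3  132.6  291.2   86. ]
station [630.1  11.1 173.  312.7   3.9]
top can/jar/torch tops [305. 215.] 550 z 163.8 rect [601.7   7.   51.   49.5  46.4] mean [601.4   6.9 161.8]
top can/jar/torch tops [353. 219.] 250 z 154.3 rect [604.4 -87.4  39.9  26.    1.1] mean [606.3 -87.2 152.3]
top can/jar/torch tops [256. 218.] 555 z 158.8 rect [594.4 102.   51.1  50.6  79.5] mean [594.1 102.3 156.8]
top block [247. 194.] 94 z 43.4 rect [666.  136.5  27.4  30.9   1.8] mean [665.8 137.2  41.7]
top block [306. 197.] 158 z 52.4 rect [657.3   6.6  29.4  39.2   1.6] mean [660.3   5.9  50.2]
top block [268. 233.] 10 z 54.2 rect [581.1  84.    6.7  33.7  52.4] mean [581.3  84.1  52.8]
top block [344. 229.] 9 z 54.2 rect [592.4 -78.6  24.5   5.7  54.7] mean [591.9 -78.8  51.9]
side can/jar/torch tops [363. 166.] 459 z 157.6 rect [593.5 101.5  51.2  51.1  88.7] mean [594.8 100.7 156. ]
side can/jar/torch tops [329. 193.] 508 z 162.3 rect [601.2   6.4  50.   50.9  44.9] mean [602.5   5.  160.9]
side can/jar/torch tops [289. 222.] 289 z 152.6 rect [ 6.024e+02 -8.820e+01  4.480e+01  2.940e+01  4.000e-01] mean [606.9 -89.1 151.1]
side block [359. 211.] 72 z 54.4 rect [604.9  90.8  50.2  21.8  44.5] mean [607.1  88.2  52.2]
side block [400. 215.] 54 z 42.3 rect [663.7 137.4  23.5  24.8  24.1] mean [664.  139.1  41.2]
side block [343. 245.] 417 z 51.5 rect [628.5   3.5  85.7  41.    8.3] mean [643.5   2.5  49.5]
side block [292. 265.] 53 z 54.8 rect [614.  -95.7  33.7  14.7  51.5] mean [614.1 -96.7  53. ]
```

{"method": "servo_tool", "body": {
  "moves": [
    {"dx": 300, "dy": -180, "dz": -20, "wz": 22.4},
    {"dx": 300, "dy": -180, "dz": -20, "wz": 22.4},
    {"dx": 300, "dy": -180, "dz": -20, "wz": 22.4},
    {"dx": 300, "dy": -180, "dz": -20, "wz": 22.4},
    {"dx": 300, "dy": -180, "dz": -20, "wz": 22.4},
    {"dx": 300, "dy": -180, "dz": -20, "wz": 22.4},
    {"dx": 300, "dy": -180, "dz": -20, "wz": 22.4},
    {"dx": 300, "dy": -180, "dz": -20, "wz": 22.4}
  ],
  "grip": 1,
  "newtons": 40
}}

```text
schema error: expected keys dx, dy, dz, wx, wy, wz
```

{"method": "servo_tool", "body": {
  "moves": [
    {"dx": 43, "dy": -26, "dz": -10, "wx": 0, "wy": 0, "wz": 3.2},
    {"dx": 86, "dy": -51, "dz": -20, "wx": 0, "wy": 0, "wz": 6.4},
    {"dx": 129, "dy": -77, "dz": -20, "wx": 0, "wy": 0, "wz": 9.6},
    {"dx": 171, "dy": -103, "dz": -20, "wx": 0, "wy": 0, "wz": 12.8},
    {"dx": 214, "dy": -129, "dz": -20, "wx": 0, "wy": 0, "wz": 16},
    {"dx": 257, "dy": -154, "dz": -20, "wx": 0, "wy": 0, "wz": 19.2},
    {"dx": 300, "dy": -180, "dz": -20, "wx": 0, "wy": 0, "wz": 22.4},
    {"dx": 300, "dy": -180, "dz": -20, "wx": 0, "wy": 0, "wz": 22.4}
  ],
  "grip": 1,
  "newtons": 40
}}

```text
time: 0.9
eef_pos: [0.4527, -0.2884, 0.2511]
orientation: [-0.003, 1.0, 0.007, 0.002]
ft_force: [-0.2, -0.8, -0.1]
gripper_width: 0.0851
finger_force: 0.0
```

{"method": "servo_tool", "body": {
  "moves": [
    {"dx": 26, "dy": -35, "dz": 0, "wx": 0, "wy": 0, "wz": 0},
    {"dx": 53, "dy": -69, "dz": 0, "wx": 0, "wy": 0, "wz": 0},
    {"dx": 79, "dy": -104, "dz": 0, "wx": 0, "wy": 0, "wz": 0},
    {"dx": 105, "dy": -139, "dz": 0, "wx": 0, "wy": 0, "wz": 0},
    {"dx": 132, "dy": -173, "dz": 0, "wx": 0, "wy": 0, "wz": 0},
    {"dx": 158, "dy": -208, "dz": 0, "wx": 0, "wy": 0, "wz": 0},
    {"dx": 158, "dy": -208, "dz": 0, "wx": 0, "wy": 0, "wz": 0},
    {"dx": 158, "dy": -208, "dz": 0, "wx": 0, "wy": 0, "wz": 0}
  ]
}}

```text
time: 1.7
eef_pos: [0.6049, -0.0881, 0.2506]
orientation: [-0.0, 1.0, 0.001, -0.001]
ft_force: [0.4, -0.2, 0.4]
gripper_width: 0.0853
finger_force: 0.0
```

```bash
cat > w.py <<'E'
import sys
from h import *
from cell import monitor,cams
def state():
    o=monitor.get_obs();r=rot(o["orientation"])
    print("t",round(o["time"],2),"tcp",(o["eef_pos"]*1000).round(1),"yaw",np.degrees(np.arctan2(r[1,0],r[0,0])).round(2),"zaxis",r[:,2].round(4),"F",o["ft_force"].round(1),"w",round(o["gripper_width"]*1000,1),"q",o["joint_pos"].round(2)); return o
def shot(n,name):
    i=cams.camera_info(n);im,d=cams.get_image(n)
    np.savez(f"pics/{name}.npz",im=im,d=d,**i);cv2.imwrite(f"pics/{name}.png",im[:,:,::-1]);return i,im,d
E
python3 - <<'E'
from w import *
state();i,im,d=shot("wrist","w1");print(i["position"]); state()
i=cams.camera_info("top");f=np.load("pics/top0.npz");g=f["im"].astype(int)
h=cv2.cvtColor(f["im"],cv2.COLOR_RGB2HSV)
m=((g[...,0]-g[...,2])<14)&(g.sum(2)<200)
b=np.zeros(m.shape,bool);b[250:325,120:200]=1;m&=b
m=cv2.morphologyEx(m.astype(np.uint8),cv2.MORPH_OPEN,np.ones((3,3)))
print(rect(i,m,.012))
E
```

```text
t 1.7 tcp [604.9 -88.1 250.6] yaw 0.16 zaxis [-1.3e-03  2.0e-04 -1.0e+00] F [ 0.4 -0.2  0.4] w 85.3 q [ 0.09  0.64 -0.03  1.59  0.03  0.91 -1.52]
[ 0.68844672 -0.08779878  0.39334394]
t 1.75 tcp [604.2 -90.1 250.7] yaw -0.01 zaxis [-0.0017 -0.001  -1.    ] F [ 1.  -0.9  0.2] w 85.3 q [ 0.09  0.64 -0.03  1.59  0.03  0.91 -1.52]
[458.1 321.9 117.4 118.2  10.4]
```

View pics/w1.png

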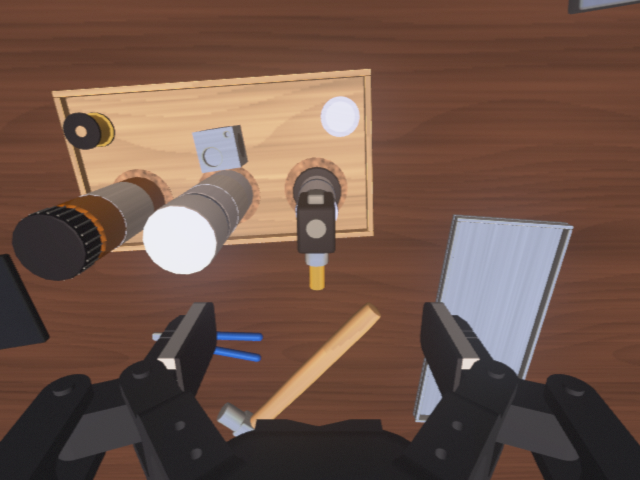

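The wrist view shows the torch head at (317,222) with its nozzle towards the robot, the can cap at (182,238), the jar lid at (55,245) and the block at (219,148). I'll refine the positions from this view.

```bash
cat >> w.py <<'E'
def tops(i,d,lo,hi,box,top=.005,minpx=60):
    P=cloud(i,d);X,Y,Z=P[...,0],P[...,1],P[...,2]
    m=((d>0)&(X>box[0])&(X<box[1])&(Y>box[2])&(Y<box[3])&(Z>lo)&(Z<hi)).astype(np.uint8)
    k,l,s,c=cv2.connectedComponentsWithStats(m)
    for j in range(1,k):
        if s[j,4]<minpx: continue
        q=P[l==j];zt=np.percentile(q[:,2],90);q=q[q[:,2]>zt-top]
        (x,y),wh,a=cv2.minAreaRect((q[:,:2]*1000).astype(np.float32))
        (cx,cy),r=cv2.minEnclosingCircle((q[:,:2]*1000).astype(np.float32))
        print(c[j].round(),len(q),"z",(zt*1000).round(1),"rect",np.round([x,y,*wh,a],1),"circ",np.round([cx,cy,r],1))
E
python3 - <<'E'
from w import *
f=np.load("pics/w1.npz");i={k:f[k] for k in("mtx","position","attitude")}
B=(.5,.75,-.2,.2)
tops(i,f["d"],.13,.175,B); tops(i,f["d"],.036,.056,B)
E
```

```text
[316. 234.] 1783 z 152.4 rect [605.6 -86.8  36.   27.5   1.1] circ [605.5 -86.9  21.3]
[185. 234.] 4090 z 160.8 rect [601.2   7.2  50.7  50.8  16.1] circ [601.3   7.5  26.1]
[ 57. 243.] 4057 z 155.7 rect [593.3 102.5  51.7  52.2  56.1] circ [593.2 102.8  26.6]
[ 82. 131.] 1083 z 39.1 rect [6.664e+02 1.370e+02 3.310e+01 3.470e+01 1.000e-01] circ [666.7 137.   17.6]
[218. 149.] 1432 z 48.9 rect [650.7   7.2  38.1  38.8   8.6] circ [650.8   7.1  26.6]
[236. 186.] 102 z 54.1 rect [613.   -6.2  48.   16.   42.1] circ [ 6.077e+02 -3.000e-01  2.400e+01]
[317. 184.] 47 z 54.5 rect [617.4 -86.8   9.7  31.6   1.7] circ [612.6 -86.9  15.8]
[142. 195.] 158 z 54.2 rect [606.7  89.1  45.5  13.9  43.8] circ [601.9  94.1  22.7]
```

{"method": "servo_tool", "body": {
  "moves": [
    {"dx": 1, "dy": -2, "dz": 20, "wx": 0, "wy": 0, "wz": -1},
    {"dx": 1, "dy": -2, "dz": 50, "wx": 0, "wy": 0, "wz": -1},
    {"dx": 1, "dy": -2, "dz": 80, "wx": 0, "wy": 0, "wz": -1},
    {"dx": 1, "dy": -2, "dz": 105, "wx": 0, "wy": 0, "wz": -1},
    {"dx": 1, "dy": -2, "dz": 125, "wx": 0, "wy": 0, "wz": -1},
    {"dx": 1, "dy": -2, "dz": 137, "wx": 0, "wy": 0, "wz": -1},
    {"dx": 1, "dy": -2, "dz": 144, "wx": 0, "wy": 0, "wz": -1},
    {"dx": 1, "dy": -2, "dz": 144, "wx": 0, "wy": 0, "wz": -1}
  ]
}}

```text
time: 2.55
eef_pos: [0.6054, -0.0881, 0.107]
orientation: [0.0, 1.0, 0.008, -0.001]
ft_force: [-0.5, 1.0, 0.9]
gripper_width: 0.0853
finger_force: 0.0
```

{"method": "servo_tool", "body": {
  "moves": [
    {"dx": 0, "dy": 0, "dz": 0, "wx": 0, "wy": 0, "wz": 0},
    {"dx": 0, "dy": 0, "dz": 0, "wx": 0, "wy": 0, "wz": 0},
    {"dx": 0, "dy": 0, "dz": 0, "wx": 0, "wy": 0, "wz": 0},
    {"dx": 0, "dy": 0, "dz": 0, "wx": 0, "wy": 0, "wz": 0},
    {"dx": 0, "dy": 0, "dz": 0, "wx": 0, "wy": 0, "wz": 0},
    {"dx": 0, "dy": 0, "dz": 0, "wx": 0, "wy": 0, "wz": 0},
    {"dx": 0, "dy": 0, "dz": 0, "wx": 0, "wy": 0, "wz": 0},
    {"dx": 0, "dy": 0, "dz": 0, "wx": 0, "wy": 0, "wz": 0}
  ],
  "grip": -1,
  "newtons": 40
}}

```text
time: 3.35
eef_pos: [0.6064, -0.0869, 0.1079]
orientation: [-0.0, 1.0, 0.009, 0.001]
ft_force: [0.2, 1.2, 5.5]
gripper_width: 0.0273
finger_force: 41.0
```

```bash
python3 -c "
from w import *
for _ in range(1):
  o=state();print(o['finger_force'])"
```

```text
t 3.35 tcp [606.4 -86.9 107.9] yaw 1.0 zaxis [ 1.e-03  2.e-04 -1.e+00] F [0.2 1.2 5.5] w 27.3 q [ 0.09  0.83 -0.04  1.71  0.05  0.6  -1.53]
41.01691246032715
```

{"method": "servo_tool", "body": {
  "moves": [
    {"dx": 0, "dy": 0, "dz": -15, "wx": 0, "wy": 0, "wz": 0},
    {"dx": 0, "dy": 0, "dz": -40, "wx": 0, "wy": 0, "wz": 0},
    {"dx": -10, "dy": 7, "dz": -60, "wx": 0, "wy": 0, "wz": 0},
    {"dx": -30, "dy": 22, "dz": -60, "wx": 0, "wy": 0, "wz": 0},
    {"dx": -62, "dy": 45, "dz": -60, "wx": 0, "wy": 0, "wz": 0},
    {"dx": -98, "dy": 71, "dz": -60, "wx": 0, "wy": 0, "wz": 0},
    {"dx": -135, "dy": 98, "dz": -60, "wx": 0, "wy": 0, "wz": 0},
    {"dx": -172, "dy": 125, "dz": -60, "wx": 0, "wy": 0, "wz": 0}
  ]
}}

```text
time: 4.15
eef_pos: [0.4344, -0.2162, 0.1677]
orientation: [0.0, 1.0, 0.009, -0.0]
ft_force: [0.3, -1.1, -3.4]
gripper_width: 0.0275
finger_force: 40.3
```

{"method": "servo_tool", "body": {
  "moves": [
    {"dx": -36, "dy": 26, "dz": 0, "wx": 0, "wy": 0, "wz": 0},
    {"dx": -68, "dy": 49, "dz": 0, "wx": 0, "wy": 0, "wz": 0},
    {"dx": -90, "dy": 65, "dz": 0, "wx": 0, "wy": 0, "wz": 0},
    {"dx": -100, "dy": 73, "dz": 5, "wx": 0, "wy": 0, "wz": 0},
    {"dx": -100, "dy": 73, "dz": 25, "wx": 0, "wy": 0, "wz": 0},
    {"dx": -100, "dy": 73, "dz": 45, "wx": 0, "wy": 0, "wz": 0},
    {"dx": -100, "dy": 73, "dz": 52, "wx": 0, "wy": 0, "wz": 0},
    {"dx": -100, "dy": 73, "dz": 52, "wx": 0, "wy": 0, "wz": 0}
  ]
}}

```text
time: 4.95
eef_pos: [0.3376, -0.2892, 0.1146]
orientation: [-0.001, 1.0, 0.009, -0.001]
ft_force: [0.7, 1.1, -2.9]
gripper_width: 0.0274
finger_force: 40.2
```

```bash
python3 -c "
from w import *
state();shot('top','t1');shot('side','s1');state()"
```

```text
t 4.95 tcp [ 337.6 -289.2  114.6] yaw 1.06 zaxis [-0.0013  0.0012 -1.    ] F [ 0.7  1.1 -2.9] w 27.4 q [ 0.65  0.69 -0.07  2.2   0.17  0.26 -1.12]
t 5.05 tcp [ 338.1 -289.8  115.7] yaw 1.04 zaxis [ 6.e-04 -3.e-04 -1.e+00] F [ 0.8  0.3 -3.8] w 27.7 q [ 0.65  0.68 -0.07  2.2   0.17  0.26 -1.12]
```

View pics/s1.png

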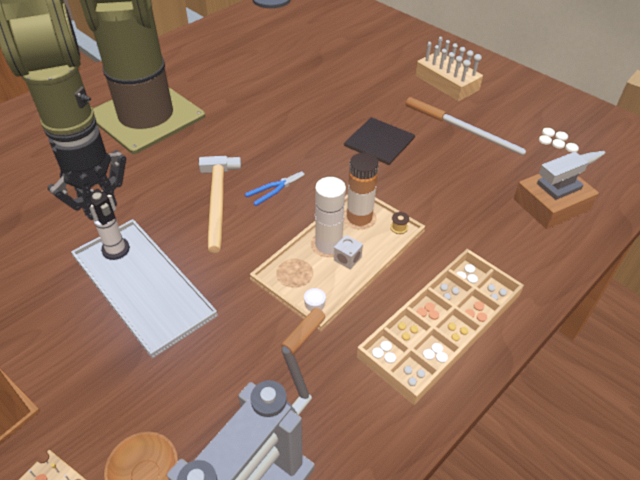

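Side view: the torch hangs upright over the near end of the drip tray at (115,250). I'll lower it.

{"method": "servo_tool", "body": {
  "moves": [
    {"dx": 0, "dy": 0, "dz": 6, "wx": 0, "wy": 0, "wz": 0},
    {"dx": 0, "dy": 0, "dz": 11, "wx": 0, "wy": 0, "wz": 0},
    {"dx": 0, "dy": 0, "dz": 13, "wx": 0, "wy": 0, "wz": 0},
    {"dx": 0, "dy": 0, "dz": 13, "wx": 0, "wy": 0, "wz": 0},
    {"dx": 0, "dy": 0, "dz": 13, "wx": 0, "wy": 0, "wz": 0}
  ]
}}

```text
time: 5.55
eef_pos: [0.3374, -0.2899, 0.1023]
orientation: [0.0, 1.0, 0.009, -0.0]
ft_force: [-0.6, -0.6, -3.4]
gripper_width: 0.0277
finger_force: 40.3
```

{"method": "servo_tool", "body": {
  "moves": [
    {"dx": 0, "dy": 0, "dz": 1, "wx": 0, "wy": 0, "wz": 0},
    {"dx": 0, "dy": 0, "dz": 1.5, "wx": 0, "wy": 0, "wz": 0},
    {"dx": 0, "dy": 0, "dz": 1.5, "wx": 0, "wy": 0, "wz": 0}
  ]
}}

```text
time: 5.85
eef_pos: [0.3375, -0.2899, 0.1018]
orientation: [0.0, 1.0, 0.009, 0.0]
ft_force: [-0.9, 1.5, 8.2]
gripper_width: 0.0275
finger_force: 41.9
```

{"method": "servo_tool", "body": {
  "moves": [
    {"dx": 0, "dy": 0, "dz": 0, "wx": 0, "wy": 0, "wz": 0},
    {"dx": 0, "dy": 0, "dz": 0, "wx": 0, "wy": 0, "wz": 0},
    {"dx": 0, "dy": 0, "dz": 0, "wx": 0, "wy": 0, "wz": 0},
    {"dx": 0, "dy": 0, "dz": 0, "wx": 0, "wy": 0, "wz": 0},
    {"dx": 0, "dy": 0, "dz": -10, "wx": 0, "wy": 0, "wz": 0},
    {"dx": 0, "dy": 0, "dz": -35, "wx": 0, "wy": 0, "wz": 0},
    {"dx": 0, "dy": 0, "dz": -75, "wx": 0, "wy": 0, "wz": 0},
    {"dx": 0, "dy": 0, "dz": -110, "wx": 0, "wy": 0, "wz": 0}
  ],
  "grip": 1
}}

```text
time: 6.65
eef_pos: [0.3371, -0.2897, 0.2127]
orientation: [-0.0, 1.0, 0.009, -0.0]
ft_force: [0.1, -0.6, -0.4]
gripper_width: 0.0853
finger_force: 0.0
```

{"method": "servo_tool", "body": {
  "moves": [
    {"dx": 20, "dy": -22, "dz": 0, "wx": 0, "wy": 0, "wz": 0},
    {"dx": 50, "dy": -54, "dz": 0, "wx": 0, "wy": 0, "wz": 0},
    {"dx": 83, "dy": -90, "dz": 0, "wx": 0, "wy": 0, "wz": 0},
    {"dx": 116, "dy": -126, "dz": 0, "wx": 0, "wy": 0, "wz": 0},
    {"dx": 149, "dy": -162, "dz": 0, "wx": 0, "wy": 0, "wz": 0},
    {"dx": 182, "dy": -197, "dz": 0, "wx": 0, "wy": 0, "wz": 0},
    {"dx": 215, "dy": -233, "dz": 0, "wx": 0, "wy": 0, "wz": 0},
    {"dx": 242, "dy": -262, "dz": 0, "wx": 0, "wy": 0, "wz": 0}
  ]
}}

```text
time: 7.45
eef_pos: [0.5763, -0.0206, 0.2116]
orientation: [-0.001, 1.0, 0.01, 0.001]
ft_force: [0.3, 0.1, 0.7]
gripper_width: 0.0853
finger_force: 0.0
```

{"method": "servo_tool", "body": {
  "moves": [
    {"dx": 20, "dy": -22, "dz": 0, "wx": 0, "wy": 0, "wz": 0},
    {"dx": 27, "dy": -30, "dz": 0, "wx": 0, "wy": 0, "wz": 0},
    {"dx": 27, "dy": -30, "dz": 10, "wx": 0, "wy": 0, "wz": 0},
    {"dx": 27, "dy": -30, "dz": 35, "wx": 0, "wy": 0, "wz": 0},
    {"dx": 27, "dy": -30, "dz": 65, "wx": 0, "wy": 0, "wz": 0},
    {"dx": 27, "dy": -30, "dz": 90, "wx": 0, "wy": 0, "wz": 0},
    {"dx": 27, "dy": -30, "dz": 102, "wx": 0, "wy": 0, "wz": 0},
    {"dx": 27, "dy": -30, "dz": 104, "wx": 0, "wy": 0, "wz": 0}
  ]
}}

```text
time: 8.25
eef_pos: [0.5992, 0.0047, 0.1053]
orientation: [0.001, 1.0, 0.008, -0.002]
ft_force: [0.3, -0.0, 0.3]
gripper_width: 0.0856
finger_force: 0.0
```

{"method": "servo_tool", "body": {
  "moves": [
    {"dx": 0, "dy": 0, "dz": 0, "wx": 0, "wy": 0, "wz": 0},
    {"dx": 0, "dy": 0, "dz": 0, "wx": 0, "wy": 0, "wz": 0},
    {"dx": 0, "dy": 0, "dz": 0, "wx": 0, "wy": 0, "wz": 0},
    {"dx": 0, "dy": 0, "dz": 0, "wx": 0, "wy": 0, "wz": 0},
    {"dx": 0, "dy": 0, "dz": 0, "wx": 0, "wy": 0, "wz": 0},
    {"dx": 0, "dy": 0, "dz": 0, "wx": 0, "wy": 0, "wz": 0}
  ],
  "grip": -1
}}

```text
time: 8.85
eef_pos: [0.6023, 0.0068, 0.1083]
orientation: [0.0, 1.0, 0.009, 0.001]
ft_force: [-1.0, 0.3, 6.1]
gripper_width: 0.0515
finger_force: 41.3
```

{"method": "servo_tool", "body": {
  "moves": [
    {"dx": 0, "dy": 0, "dz": -15, "wx": 0, "wy": 0, "wz": 0},
    {"dx": 0, "dy": 0, "dz": -40, "wx": 0, "wy": 0, "wz": 0},
    {"dx": -6, "dy": 10, "dz": -60, "wx": 0, "wy": 0, "wz": 0},
    {"dx": -20, "dy": 33, "dz": -60, "wx": 0, "wy": 0, "wz": 0},
    {"dx": -42, "dy": 70, "dz": -60, "wx": 0, "wy": 0, "wz": 0},
    {"dx": -66, "dy": 110, "dz": -60, "wx": 0, "wy": 0, "wz": 0},
    {"dx": -90, "dy": 150, "dz": -60, "wx": 0, "wy": 0, "wz": 0},
    {"dx": -114, "dy": 190, "dz": -60, "wx": 0, "wy": 0, "wz": 0}
  ]
}}

```text
time: 9.65
eef_pos: [0.4894, -0.1866, 0.1669]
orientation: [0.0, 1.0, 0.009, -0.0]
ft_force: [0.7, -0.4, -3.2]
gripper_width: 0.0512
finger_force: 42.4
```

{"method": "servo_tool", "body": {
  "moves": [
    {"dx": -24, "dy": 40, "dz": 0, "wx": 0, "wy": 0, "wz": 0},
    {"dx": -45, "dy": 75, "dz": 0, "wx": 0, "wy": 0, "wz": 0},
    {"dx": -60, "dy": 100, "dz": 0, "wx": 0, "wy": 0, "wz": 0},
    {"dx": -66, "dy": 110, "dz": 5, "wx": 0, "wy": 0, "wz": 0},
    {"dx": -66, "dy": 110, "dz": 25, "wx": 0, "wy": 0, "wz": 0},
    {"dx": -66, "dy": 110, "dz": 45, "wx": 0, "wy": 0, "wz": 0},
    {"dx": -66, "dy": 110, "dz": 58, "wx": 0, "wy": 0, "wz": 0},
    {"dx": -66, "dy": 110, "dz": 63, "wx": 0, "wy": 0, "wz": 0}
  ]
}}

```text
time: 10.45
eef_pos: [0.4264, -0.2949, 0.1024]
orientation: [-0.001, 1.0, 0.009, -0.001]
ft_force: [0.6, -0.6, -2.0]
gripper_width: 0.0513
finger_force: 42.5
```

{"method": "servo_tool", "body": {
  "moves": [
    {"dx": 0, "dy": 0, "dz": 1.5, "wx": 0, "wy": 0, "wz": 0},
    {"dx": 0, "dy": 0, "dz": 2.5, "wx": 0, "wy": 0, "wz": 0},
    {"dx": 0, "dy": 0, "dz": 2.5, "wx": 0, "wy": 0, "wz": 0}
  ]
}}

```text
time: 10.75
eef_pos: [0.4268, -0.2948, 0.1023]
orientation: [-0.001, 1.0, 0.009, -0.0]
ft_force: [-2.1, 2.3, 5.0]
gripper_width: 0.0509
finger_force: 43.4
```

{"method": "servo_tool", "body": {
  "moves": [
    {"dx": 0, "dy": 0, "dz": 0, "wx": 0, "wy": 0, "wz": 0},
    {"dx": 0, "dy": 0, "dz": 0, "wx": 0, "wy": 0, "wz": 0},
    {"dx": 0, "dy": 0, "dz": 0, "wx": 0, "wy": 0, "wz": 0},
    {"dx": 0, "dy": 0, "dz": 0, "wx": 0, "wy": 0, "wz": 0},
    {"dx": 0, "dy": 0, "dz": -10, "wx": 0, "wy": 0, "wz": 0},
    {"dx": 0, "dy": 0, "dz": -35, "wx": 0, "wy": 0, "wz": 0},
    {"dx": 0, "dy": 0, "dz": -75, "wx": 0, "wy": 0, "wz": 0},
    {"dx": 0, "dy": 0, "dz": -110, "wx": 0, "wy": 0, "wz": 0}
  ],
  "grip": 1
}}

```text
time: 11.55
eef_pos: [0.4264, -0.2963, 0.2133]
orientation: [0.0, 1.0, 0.009, 0.0]
ft_force: [0.4, -1.3, 0.3]
gripper_width: 0.0856
finger_force: 0.0
```

{"method": "servo_tool", "body": {
  "moves": [
    {"dx": 10, "dy": -23, "dz": 0, "wx": 0, "wy": 0, "wz": 0},
    {"dx": 27, "dy": -61, "dz": 0, "wx": 0, "wy": 0, "wz": 0},
    {"dx": 45, "dy": -103, "dz": 0, "wx": 0, "wy": 0, "wz": 0},
    {"dx": 63, "dy": -145, "dz": 0, "wx": 0, "wy": 0, "wz": 0},
    {"dx": 82, "dy": -187, "dz": 0, "wx": 0, "wy": 0, "wz": 0},
    {"dx": 101, "dy": -229, "dz": 0, "wx": 0, "wy": 0, "wz": 0},
    {"dx": 120, "dy": -271, "dz": 0, "wx": 0, "wy": 0, "wz": 0},
    {"dx": 138, "dy": -313, "dz": 0, "wx": 0, "wy": 0, "wz": 0}
  ]
}}

```text
time: 12.35
eef_pos: [0.5597, 0.0208, 0.2121]
orientation: [0.0, 1.0, 0.009, 0.0]
ft_force: [0.5, -0.2, -1.0]
gripper_width: 0.0859
finger_force: 0.0
```

{"method": "servo_tool", "body": {
  "moves": [
    {"dx": 18, "dy": -41, "dz": 0, "wx": 0, "wy": 0, "wz": 0},
    {"dx": 32, "dy": -72, "dz": 0, "wx": 0, "wy": 0, "wz": 0},
    {"dx": 36, "dy": -82, "dz": 0, "wx": 0, "wy": 0, "wz": 0},
    {"dx": 36, "dy": -82, "dz": 20, "wx": 0, "wy": 0, "wz": 0},
    {"dx": 36, "dy": -82, "dz": 55, "wx": 0, "wy": 0, "wz": 0},
    {"dx": 36, "dy": -82, "dz": 85, "wx": 0, "wy": 0, "wz": 0},
    {"dx": 36, "dy": -82, "dz": 101, "wx": 0, "wy": 0, "wz": 0},
    {"dx": 36, "dy": -82, "dz": 105, "wx": 0, "wy": 0, "wz": 0}
  ]
}}

```text
time: 13.15
eef_pos: [0.592, 0.1001, 0.1047]
orientation: [0.001, 1.0, 0.008, -0.002]
ft_force: [-1.2, -1.0, 0.1]
gripper_width: 0.0854
finger_force: 0.0
```

{"method": "servo_tool", "body": {
  "moves": [
    {"dx": 0, "dy": 0, "dz": 0, "wx": 0, "wy": 0, "wz": 0},
    {"dx": 0, "dy": 0, "dz": 0, "wx": 0, "wy": 0, "wz": 0},
    {"dx": 0, "dy": 0, "dz": 0, "wx": 0, "wy": 0, "wz": 0},
    {"dx": 0, "dy": 0, "dz": 0, "wx": 0, "wy": 0, "wz": 0},
    {"dx": 0, "dy": 0, "dz": 0, "wx": 0, "wy": 0, "wz": 0},
    {"dx": 0, "dy": 0, "dz": 0, "wx": 0, "wy": 0, "wz": 0}
  ],
  "grip": -1
}}

```text
time: 13.75
eef_pos: [0.5948, 0.102, 0.1079]
orientation: [-0.0, 1.0, 0.009, 0.001]
ft_force: [0.0, 0.8, 6.2]
gripper_width: 0.0514
finger_force: 41.5
```

{"method": "servo_tool", "body": {
  "moves": [
    {"dx": 0, "dy": 0, "dz": -15, "wx": 0, "wy": 0, "wz": 0},
    {"dx": 0, "dy": 0, "dz": -40, "wx": 0, "wy": 0, "wz": 0},
    {"dx": -2, "dy": 10, "dz": -60, "wx": 0, "wy": 0, "wz": 0},
    {"dx": -7, "dy": 35, "dz": -60, "wx": 0, "wy": 0, "wz": 0},
    {"dx": -16, "dy": 75, "dz": -60, "wx": 0, "wy": 0, "wz": 0},
    {"dx": -25, "dy": 120, "dz": -60, "wx": 0, "wy": 0, "wz": 0},
    {"dx": -34, "dy": 165, "dz": -60, "wx": 0, "wy": 0, "wz": 0},
    {"dx": -44, "dy": 210, "dz": -60, "wx": 0, "wy": 0, "wz": 0}
  ]
}}

```text
time: 14.55
eef_pos: [0.5525, -0.1109, 0.1663]
orientation: [0.0, 1.0, 0.009, -0.0]
ft_force: [0.8, -0.0, -2.6]
gripper_width: 0.0513
finger_force: 42.5
```

{"method": "servo_tool", "body": {
  "moves": [
    {"dx": -9, "dy": 45, "dz": 0, "wx": 0, "wy": 0, "wz": 0},
    {"dx": -19, "dy": 90, "dz": 0, "wx": 0, "wy": 0, "wz": 0},
    {"dx": -28, "dy": 132, "dz": 0, "wx": 0, "wy": 0, "wz": 0},
    {"dx": -36, "dy": 168, "dz": 0, "wx": 0, "wy": 0, "wz": 0},
    {"dx": -40, "dy": 188, "dz": 0, "wx": 0, "wy": 0, "wz": 0},
    {"dx": -40, "dy": 192, "dz": 15, "wx": 0, "wy": 0, "wz": 0},
    {"dx": -40, "dy": 192, "dz": 35, "wx": 0, "wy": 0, "wz": 0},
    {"dx": -40, "dy": 192, "dz": 50, "wx": 0, "wy": 0, "wz": 0}
  ]
}}

```text
time: 15.35
eef_pos: [0.5162, -0.2999, 0.1144]
orientation: [-0.001, 1.0, 0.009, -0.001]
ft_force: [0.2, 0.6, -2.6]
gripper_width: 0.0516
finger_force: 42.7
```

{"method": "servo_tool", "body": {
  "moves": [
    {"dx": 0, "dy": 0, "dz": 8, "wx": 0, "wy": 0, "wz": 0},
    {"dx": 0, "dy": 0, "dz": 12, "wx": 0, "wy": 0, "wz": 0},
    {"dx": 0, "dy": 0, "dz": 14, "wx": 0, "wy": 0, "wz": 0},
    {"dx": 0, "dy": 0, "dz": 15, "wx": 0, "wy": 0, "wz": 0},
    {"dx": 0, "dy": 0, "dz": 15, "wx": 0, "wy": 0, "wz": 0}
  ]
}}

```text
time: 15.85
eef_pos: [0.5172, -0.3016, 0.102]
orientation: [0.0, 1.0, 0.009, 0.001]
ft_force: [-1.0, 0.5, -1.8]
gripper_width: 0.0512
finger_force: 42.8
```

{"method": "servo_tool", "body": {
  "moves": [
    {"dx": 0, "dy": 0, "dz": 1, "wx": 0, "wy": 0, "wz": 0},
    {"dx": 0, "dy": 0, "dz": 1, "wx": 0, "wy": 0, "wz": 0}
  ]
}}

```text
time: 16.05
eef_pos: [0.5175, -0.3016, 0.1019]
orientation: [0.0, 1.0, 0.009, 0.001]
ft_force: [-1.2, 2.5, 7.4]
gripper_width: 0.0509
finger_force: 43.6
```

{"method": "servo_tool", "body": {
  "moves": [
    {"dx": 0, "dy": 0, "dz": 0, "wx": 0, "wy": 0, "wz": 0},
    {"dx": 0, "dy": 0, "dz": 0, "wx": 0, "wy": 0, "wz": 0},
    {"dx": 0, "dy": 0, "dz": 0, "wx": 0, "wy": 0, "wz": 0},
    {"dx": 0, "dy": 0, "dz": 0, "wx": 0, "wy": 0, "wz": 0},
    {"dx": 0, "dy": 0, "dz": -10, "wx": 0, "wy": 0, "wz": 0},
    {"dx": 0, "dy": 0, "dz": -35, "wx": 0, "wy": 0, "wz": 0},
    {"dx": 0, "dy": 0, "dz": -75, "wx": 0, "wy": 0, "wz": 0},
    {"dx": 0, "dy": 0, "dz": -111, "wx": 0, "wy": 0, "wz": 0}
  ],
  "grip": 1
}}

```text
time: 16.85
eef_pos: [0.5166, -0.3018, 0.2132]
orientation: [0.0, 1.0, 0.009, 0.0]
ft_force: [1.2, -1.2, 0.5]
gripper_width: 0.0855
finger_force: 0.0
```

{"method": "servo_tool", "body": {
  "moves": [
    {"dx": 8, "dy": -26, "dz": 0, "wx": 0, "wy": 0, "wz": 0},
    {"dx": 20, "dy": -70, "dz": 0, "wx": 0, "wy": 0, "wz": 0},
    {"dx": 34, "dy": -116, "dz": 0, "wx": 0, "wy": 0, "wz": 0},
    {"dx": 48, "dy": -164, "dz": 0, "wx": 0, "wy": 0, "wz": 0},
    {"dx": 62, "dy": -212, "dz": 0, "wx": 0, "wy": 0, "wz": 0},
    {"dx": 76, "dy": -260, "dz": 0, "wx": 0, "wy": 0, "wz": 0},
    {"dx": 89, "dy": -304, "dz": 0, "wx": 0, "wy": 0, "wz": 0},
    {"dx": 89, "dy": -304, "dz": 0, "wx": 0, "wy": 0, "wz": 0}
  ]
}}

```text
time: 17.65
eef_pos: [0.602, 0.0147, 0.2122]
orientation: [-0.004, 1.0, 0.015, 0.002]
ft_force: [-1.1, 0.8, -0.3]
gripper_width: 0.0851
finger_force: 0.0
```

```bash
python3 - <<'E'
from w import *
o=state();i,im,d=shot("wrist","w2")
tops(i,d,.040,.056,(.5,.75,-.1,.1)); state()
j,_,d=shot("top","t2"); tops(j,d,.12,.175,(.25,.6,-.38,-.2)); tops(j,d,.040,.056,(.63,.7,-.05,.05))
j,_,d=shot("side","s2"); tops(j,d,.12,.175,(.25,.6,-.38,-.2)); tops(j,d,.040,.056,(.63,.7,-.05,.05))
E
```

```text
t 17.65 tcp [602.   14.7 212.2] yaw 1.73 zaxis [ 0.003   0.0075 -1.    ] F [-1.1  0.8 -0.3] w 85.1 q [-0.02  0.68 -0.14  1.66  0.11  0.81 -1.75]
[330. 152.] 1736 z 49.1 rect [650.8   7.2  38.1  38.1   8.5] circ [651.1   7.2  26.5]
t 17.7 tcp [601.1   9.4 212. ] yaw 1.46 zaxis [ 0.0014  0.0031 -1.    ] F [-0.1 -1.  -0.4] w 85.6 q [-0.01  0.68 -0.14  1.66  0.11  0.81 -1.74]
[460. 262.] 541 z 152.7 rect [ 516.7 -299.7   50.7   50.8    2.9] circ [ 516.9 -300.4   26.2]
[459. 309.] 546 z 157.7 rect [ 426.5 -293.7   49.9   50.    62.3] circ [ 427.1 -294.3   26. ]
[456. 359.] 280 z 147.8 rect [ 332.7 -290.1   46.7   27.9    0. ] circ [ 333.7 -290.3   24.6]
[ 98. 205.] 235 z 146.4 rect [ 336.8 -290.6   38.7   28.4    3.3] circ [ 337.1 -291.    20.1]
[125. 232.] 599 z 155.9 rect [ 426.9 -294.1   49.5   53.    55.2] circ [ 426.4 -295.    27.2]
[154. 265.] 690 z 151.1 rect [ 516.9 -301.    51.3   52.    36.2] circ [ 517.2 -299.6   27.7]
[348. 247.] 306 z 50.8 rect [650.8   7.3  39.3  41.8   7.5] circ [650.2   7.8  26.2]
```

View pics/w2.png

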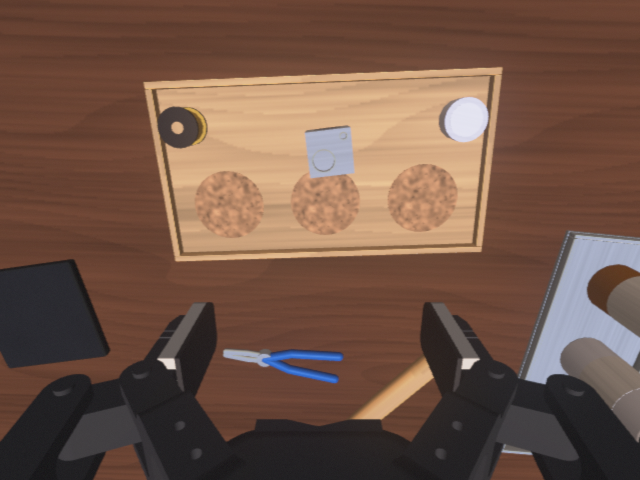

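View pics/s2.png

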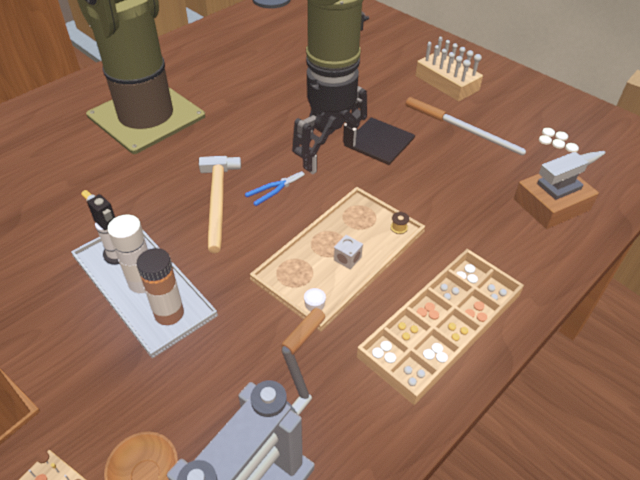

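All three stand on the drip tray. In the wrist view the block is at (330,152), dimples up and clear of everything, with the spool and tin untouched.

{"method": "servo_tool", "body": {
  "moves": [
    {"dx": 25, "dy": -1, "dz": 5, "wx": 0, "wy": 0, "wz": -3.5},
    {"dx": 51, "dy": -2, "dz": 20, "wx": 0, "wy": 0, "wz": -7.5},
    {"dx": 51, "dy": -2, "dz": 60, "wx": 0, "wy": 0, "wz": -7.5},
    {"dx": 51, "dy": -2, "dz": 100, "wx": 0, "wy": 0, "wz": -7.5},
    {"dx": 51, "dy": -2, "dz": 140, "wx": 0, "wy": 0, "wz": -7.5},
    {"dx": 51, "dy": -2, "dz": 170, "wx": 0, "wy": 0, "wz": -7.5},
    {"dx": 51, "dy": -2, "dz": 185, "wx": 0, "wy": 0, "wz": -7.5},
    {"dx": 51, "dy": -2, "dz": 192, "wx": 0, "wy": 0, "wz": -7.5}
  ]
}}

```text
time: 18.6
eef_pos: [0.6506, 0.0046, 0.0182]
orientation: [0.001, 0.997, 0.073, -0.001]
ft_force: [-0.2, -0.7, 1.5]
gripper_width: 0.0855
finger_force: 0.0
```

{"method": "servo_tool", "body": {
  "moves": [
    {"dx": 0, "dy": 0, "dz": 0, "wx": 0, "wy": 0, "wz": 0},
    {"dx": 0, "dy": 0, "dz": 0, "wx": 0, "wy": 0, "wz": 0},
    {"dx": 0, "dy": 0, "dz": 0, "wx": 0, "wy": 0, "wz": 0},
    {"dx": 0, "dy": 0, "dz": 0, "wx": 0, "wy": 0, "wz": 0},
    {"dx": 0, "dy": 0, "dz": 0, "wx": 0, "wy": 0, "wz": 0},
    {"dx": 0, "dy": 0, "dz": 0, "wx": 0, "wy": 0, "wz": 0},
    {"dx": 0, "dy": 0, "dz": 0, "wx": 0, "wy": 0, "wz": 0}
  ],
  "grip": -1,
  "newtons": 60
}}

```text
time: 19.3
eef_pos: [0.6527, 0.0069, 0.0212]
orientation: [-0.0, 0.997, 0.074, 0.002]
ft_force: [-0.6, -0.2, 8.1]
gripper_width: 0.0373
finger_force: 62.4
```

{"method": "servo_tool", "body": {
  "moves": [
    {"dx": 0, "dy": 0, "dz": -15, "wx": 0, "wy": 0, "wz": 0},
    {"dx": 0, "dy": 0, "dz": -45, "wx": 0, "wy": 0, "wz": 0},
    {"dx": 0, "dy": 0, "dz": -80, "wx": 0, "wy": 0, "wz": 0},
    {"dx": 0, "dy": 0, "dz": -100, "wx": 0, "wy": 0, "wz": 0},
    {"dx": 0, "dy": 0, "dz": -100, "wx": 0, "wy": 0, "wz": 0}
  ]
}}

```text
time: 19.8
eef_pos: [0.6535, 0.0066, 0.1231]
orientation: [0.0, 0.997, 0.074, 0.003]
ft_force: [0.9, -0.3, -3.6]
gripper_width: 0.037
finger_force: 61.3
```

{"method": "servo_tool", "body": {
  "moves": [
    {"dx": -10, "dy": -22, "dz": 0, "wx": 0, "wy": 0, "wz": -1},
    {"dx": -27, "dy": -62, "dz": 0, "wx": 0, "wy": 0, "wz": -2},
    {"dx": -46, "dy": -107, "dz": 0, "wx": 0, "wy": 0, "wz": -2},
    {"dx": -65, "dy": -152, "dz": 0, "wx": 0, "wy": 0, "wz": -2},
    {"dx": -84, "dy": -197, "dz": 0, "wx": 0, "wy": 0, "wz": -2},
    {"dx": -98, "dy": -230, "dz": 0, "wx": 0, "wy": 0, "wz": -2},
    {"dx": -106, "dy": -250, "dz": 0, "wx": 0, "wy": 0, "wz": -2},
    {"dx": -106, "dy": -250, "dz": 0, "wx": 0, "wy": 0, "wz": -2}
  ]
}}

```text
time: 20.6
eef_pos: [0.5057, 0.2429, 0.1182]
orientation: [-0.001, 0.995, 0.095, -0.002]
ft_force: [-0.5, 0.2, -4.3]
gripper_width: 0.037
finger_force: 61.3
```

```bash
python3 - <<'E'
from w import *
state();i,im,d=shot("wrist","w3")
def padm(i,im,d):
    P=cloud(i,d);g=im.astype(int)
    m=(abs(P[...,0]-.458)<.085)&(abs(P[...,1]-.322)<.085)&(P[...,2]<.03)&((g[...,0]-g[...,2])<14)&(g.sum(2)<220)
    m=cv2.morphologyEx(m.astype(np.uint8),cv2.MORPH_OPEN,np.ones((3,3)))
    c=max(cv2.findContours(m,0,1)[0],key=cv2.contourArea)[:,0]
    print(rect(i,m,.012),"zmed",np.median(P[m>0][:,2]),"px",cv2.boundingRect(c))
for n in("w3","w2","s2","t2"):
    f=np.load(f"pics/{n}.npz");padm(f,f["im"],f["d"])
E
```

```text
t 20.6 tcp [505.7 242.9 118.2] yaw 10.95 zaxis [-0.0041  0.0019 -1.    ] F [-0.5  0.2 -4.3] w 37.0 q [-0.47  0.77 -0.1   1.86  0.13  0.52 -2.03]
[459.  322.3 119.3 118.3  10.2] zmed 0.01216151014631267 px (113, 189, 169, 146)
[460.  318.2 120.1 123.9  10.2] zmed 0.011834811392765876 px (0, 260, 109, 108)
[459.8 320.3 118.2 118.2  10.5] zmed 0.01340693262905368 px (356, 118, 57, 43)
[458.  321.8 117.  118.2  10.3] zmed 0.013978351695156932 px (131, 258, 60, 61)
```

View pics/w3.png

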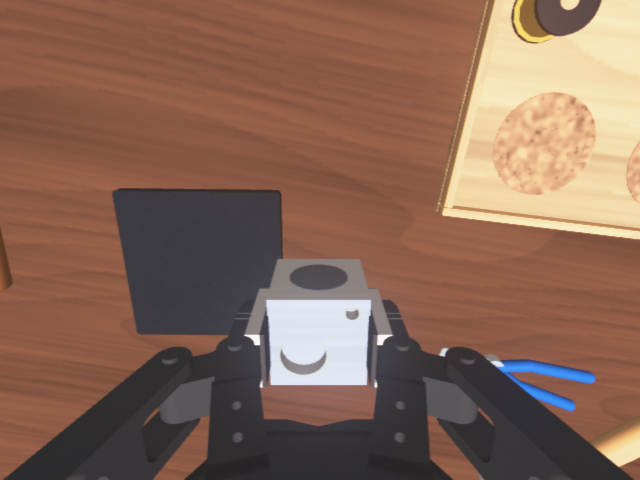

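The pad is at (198,262) in the wrist view and measures 119 mm square, centred on (459,322). The block is held dimples up.

{"method": "servo_tool", "body": {
  "moves": [
    {"dx": -12, "dy": -30, "dz": 0, "wx": 0, "wy": 0, "wz": 0},
    {"dx": -25, "dy": -65, "dz": 10, "wx": 0, "wy": 0, "wz": 0},
    {"dx": -34.5, "dy": -90.5, "dz": 35, "wx": 0, "wy": 0, "wz": 0},
    {"dx": -34.5, "dy": -90.5, "dz": 65, "wx": 0, "wy": 0, "wz": 0},
    {"dx": -34.5, "dy": -90.5, "dz": 85, "wx": 0, "wy": 0, "wz": 0},
    {"dx": -34.5, "dy": -90.5, "dz": 94, "wx": 0, "wy": 0, "wz": 0},
    {"dx": -34.5, "dy": -90.5, "dz": 96, "wx": 0, "wy": 0, "wz": 0},
    {"dx": -34.5, "dy": -90.5, "dz": 96, "wx": 0, "wy": 0, "wz": 0}
  ]
}}

```text
time: 21.45
eef_pos: [0.4598, 0.3193, 0.0233]
orientation: [0.001, 0.996, 0.09, -0.0]
ft_force: [0.0, 0.3, -4.9]
gripper_width: 0.0371
finger_force: 62.1
```

{"method": "servo_tool", "body": {
  "moves": [
    {"dx": 0, "dy": 0, "dz": 1, "wx": 0, "wy": 0, "wz": 0},
    {"dx": 0, "dy": 0, "dz": 1.5, "wx": 0, "wy": 0, "wz": 0},
    {"dx": 0, "dy": 0, "dz": 1.5, "wx": 0, "wy": 0, "wz": 0}
  ]
}}

```text
time: 21.75
eef_pos: [0.4604, 0.32, 0.0229]
orientation: [0.0, 0.996, 0.091, 0.001]
ft_force: [-1.0, -1.7, 4.0]
gripper_width: 0.0369
finger_force: 63.3
```

{"method": "servo_tool", "body": {
  "moves": [
    {"dx": 0, "dy": 0, "dz": 0, "wx": 0, "wy": 0, "wz": 0},
    {"dx": 0, "dy": 0, "dz": 0, "wx": 0, "wy": 0, "wz": 0},
    {"dx": 0, "dy": 0, "dz": 0, "wx": 0, "wy": 0, "wz": 0},
    {"dx": 0, "dy": 0, "dz": 0, "wx": 0, "wy": 0, "wz": 0},
    {"dx": 0, "dy": 0, "dz": -15, "wx": 0, "wy": 0, "wz": 0},
    {"dx": 0, "dy": 0, "dz": -50, "wx": 0, "wy": 0, "wz": 0},
    {"dx": 0, "dy": 0, "dz": -95, "wx": 0, "wy": 0, "wz": 0},
    {"dx": 0, "dy": 0, "dz": -140, "wx": 0, "wy": 0, "wz": 0}
  ],
  "grip": 1,
  "newtons": 40
}}

```text
time: 22.55
eef_pos: [0.4588, 0.3206, 0.164]
orientation: [0.0, 0.996, 0.091, -0.0]
ft_force: [1.6, 0.4, -0.5]
gripper_width: 0.0851
finger_force: 0.0
```

{"method": "servo_tool", "body": {
  "moves": [
    {"dx": 0, "dy": 10, "dz": -35, "wx": 0, "wy": 0, "wz": 4},
    {"dx": 0, "dy": 40, "dz": -60, "wx": 0, "wy": 0, "wz": 9.5},
    {"dx": 0, "dy": 85, "dz": -60, "wx": 0, "wy": 0, "wz": 9.5},
    {"dx": 0, "dy": 130, "dz": -60, "wx": 0, "wy": 0, "wz": 9.5},
    {"dx": 0, "dy": 175, "dz": -60, "wx": 0, "wy": 0, "wz": 9.5},
    {"dx": 0, "dy": 200, "dz": -60, "wx": 0, "wy": 0, "wz": 9.5},
    {"dx": 0, "dy": 200, "dz": -60, "wx": 0, "wy": 0, "wz": 9.5},
    {"dx": 0, "dy": 200, "dz": -60, "wx": 0, "wy": 0, "wz": 9.5}
  ]
}}

```text
time: 23.35
eef_pos: [0.4956, 0.1241, 0.2226]
orientation: [-0.0, 1.0, 0.008, 0.0]
ft_force: [-0.2, 0.3, 0.8]
gripper_width: 0.0851
finger_force: 0.0
```

```bash
python3 - <<'E'
from w import *
state()
for n,k in(("top","t4"),("side","s4")):
    i,im,d=shot(n,k);tops(i,d,.04,.056,(.40,.52,.26,.38))
state()
E
```

```text
t 23.35 tcp [495.6 124.1 222.6] yaw 0.92 zaxis [ 9.e-04  7.e-04 -1.e+00] F [-0.2  0.3  0.8] w 85.1 q [-0.29  0.55 -0.07  1.92  0.06  0.67 -1.95]
[380. 127.] 175 z 53.0 rect [459.4 318.   39.6  43.    8.8] circ [459.3 317.4  27.2]
t 23.45 tcp [495.4 125.9 222.3] yaw 1.12 zaxis [ 6.0e-04  1.2e-03 -1.0e+00] F [ 0.3 -0.1  0.4] w 85.4 q [-0.3   0.55 -0.07  1.92  0.06  0.67 -1.95]
```

{"method": "servo_tool", "body": {
  "moves": [
    {"dx": 1, "dy": 25, "dz": 0, "wx": 0, "wy": 0, "wz": 0},
    {"dx": 2, "dy": 70, "dz": 0, "wx": 0, "wy": 0, "wz": 0},
    {"dx": 4, "dy": 115, "dz": 0, "wx": 0, "wy": 0, "wz": 0},
    {"dx": 5, "dy": 162, "dz": 0, "wx": 0, "wy": 0, "wz": 0},
    {"dx": 7, "dy": 210, "dz": 0, "wx": 0, "wy": 0, "wz": 0},
    {"dx": 8, "dy": 258, "dz": 0, "wx": 0, "wy": 0, "wz": 0},
    {"dx": 10, "dy": 306, "dz": 0, "wx": 0, "wy": 0, "wz": 0},
    {"dx": 11, "dy": 350, "dz": 0, "wx": 0, "wy": 0, "wz": 0}
  ]
}}

```text
time: 24.25
eef_pos: [0.5134, -0.2262, 0.222]
orientation: [-0.0, 1.0, 0.01, 0.0]
ft_force: [1.0, 0.0, 0.6]
gripper_width: 0.0853
finger_force: 0.0
```

{"method": "servo_tool", "body": {
  "moves": [
    {"dx": 2, "dy": 40, "dz": 0, "wx": 0, "wy": 0, "wz": 0},
    {"dx": 3, "dy": 66, "dz": 0, "wx": 0, "wy": 0, "wz": 0},
    {"dx": 3, "dy": 76, "dz": 0, "wx": 0, "wy": 0, "wz": 0},
    {"dx": 3, "dy": 76, "dz": 25, "wx": 0, "wy": 0, "wz": 0},
    {"dx": 3, "dy": 76, "dz": 65, "wx": 0, "wy": 0, "wz": 0},
    {"dx": 3, "dy": 76, "dz": 98, "wx": 0, "wy": 0, "wz": 0},
    {"dx": 3, "dy": 76, "dz": 116, "wx": 0, "wy": 0, "wz": 0},
    {"dx": 3, "dy": 76, "dz": 121, "wx": 0, "wy": 0, "wz": 0}
  ]
}}

```text
time: 25.05
eef_pos: [0.5166, -0.2978, 0.0987]
orientation: [-0.002, 1.0, 0.011, -0.002]
ft_force: [-0.0, -0.0, 0.1]
gripper_width: 0.0853
finger_force: 0.0
```

{"method": "servo_tool", "body": {
  "moves": [
    {"dx": 0, "dy": 0, "dz": 0, "wx": 0, "wy": 0, "wz": 0},
    {"dx": 0, "dy": 0, "dz": 0, "wx": 0, "wy": 0, "wz": 0},
    {"dx": 0, "dy": 0, "dz": 0, "wx": 0, "wy": 0, "wz": 0},
    {"dx": 0, "dy": 0, "dz": 0, "wx": 0, "wy": 0, "wz": 0},
    {"dx": 0, "dy": 0, "dz": 0, "wx": 0, "wy": 0, "wz": 0},
    {"dx": 0, "dy": 0, "dz": 0, "wx": 0, "wy": 0, "wz": 0}
  ],
  "grip": -1
}}

```text
time: 25.65
eef_pos: [0.5182, -0.3011, 0.1024]
orientation: [0.0, 1.0, 0.009, 0.001]
ft_force: [-0.6, 1.9, 6.8]
gripper_width: 0.0511
finger_force: 41.5
```

{"method": "servo_tool", "body": {
  "moves": [
    {"dx": 0, "dy": 0, "dz": -15, "wx": 0, "wy": 0, "wz": 0},
    {"dx": 0, "dy": 0, "dz": -40, "wx": 0, "wy": 0, "wz": 0},
    {"dx": 2, "dy": -10, "dz": -60, "wx": 0, "wy": 0, "wz": 0},
    {"dx": 7, "dy": -35, "dz": -60, "wx": 0, "wy": 0, "wz": 0},
    {"dx": 16, "dy": -75, "dz": -60, "wx": 0, "wy": 0, "wz": 0},
    {"dx": 25, "dy": -120, "dz": -60, "wx": 0, "wy": 0, "wz": 0},
    {"dx": 34, "dy": -165, "dz": -60, "wx": 0, "wy": 0, "wz": 0},
    {"dx": 44, "dy": -210, "dz": -60, "wx": 0, "wy": 0, "wz": 0}
  ]
}}

```text
time: 26.45
eef_pos: [0.5571, -0.0894, 0.1609]
orientation: [0.0, 1.0, 0.008, -0.0]
ft_force: [1.1, 0.0, -3.1]
gripper_width: 0.0509
finger_force: 42.5
```

{"method": "servo_tool", "body": {
  "moves": [
    {"dx": 9, "dy": -45, "dz": 0, "wx": 0, "wy": 0, "wz": 0},
    {"dx": 19, "dy": -90, "dz": 0, "wx": 0, "wy": 0, "wz": 0},
    {"dx": 28, "dy": -132, "dz": 0, "wx": 0, "wy": 0, "wz": 0},
    {"dx": 36, "dy": -168, "dz": 0, "wx": 0, "wy": 0, "wz": 0},
    {"dx": 40, "dy": -188, "dz": 0, "wx": 0, "wy": 0, "wz": 0},
    {"dx": 40, "dy": -192, "dz": 10, "wx": 0, "wy": 0, "wz": 0},
    {"dx": 40, "dy": -192, "dz": 25, "wx": 0, "wy": 0, "wz": 0},
    {"dx": 40, "dy": -192, "dz": 40, "wx": 0, "wy": 0, "wz": 0}
  ]
}}

```text
time: 27.25
eef_pos: [0.5935, 0.1001, 0.1199]
orientation: [0.001, 1.0, 0.008, -0.0]
ft_force: [-0.8, 0.3, -3.7]
gripper_width: 0.0511
finger_force: 42.6
```

{"method": "servo_tool", "body": {
  "moves": [
    {"dx": 0, "dy": 0, "dz": 6, "wx": 0, "wy": 0, "wz": 0},
    {"dx": 0, "dy": 0, "dz": 11, "wx": 0, "wy": 0, "wz": 0},
    {"dx": 0, "dy": 0, "dz": 13, "wx": 0, "wy": 0, "wz": 0},
    {"dx": 0, "dy": 0, "dz": 14, "wx": 0, "wy": 0, "wz": 0},
    {"dx": 0, "dy": 0, "dz": 14, "wx": 0, "wy": 0, "wz": 0},
    {"dx": 0, "dy": 0, "dz": 14, "wx": 0, "wy": 0, "wz": 0}
  ]
}}

```text
time: 27.85
eef_pos: [0.5941, 0.1006, 0.1084]
orientation: [0.001, 1.0, 0.008, 0.0]
ft_force: [-2.8, -1.4, 6.5]
gripper_width: 0.051
finger_force: 43.2
```

```bash
python3 -c "
from w import *
import time
state()"
```

```text
t 27.85 tcp [594.1 100.6 108.4] yaw 0.92 zaxis [ 5.0e-04 -1.2e-03 -1.0e+00] F [-2.8 -1.4  6.5] w 51.0 q [-0.23  0.82 -0.02  1.74  0.03  0.58 -1.83]
```

{"method": "servo_tool", "body": {
  "moves": [
    {"dx": 0, "dy": 0, "dz": 0, "wx": 0, "wy": 0, "wz": 0},
    {"dx": 0, "dy": 0, "dz": 0, "wx": 0, "wy": 0, "wz": 0},
    {"dx": 0, "dy": 0, "dz": 0, "wx": 0, "wy": 0, "wz": 0},
    {"dx": 0, "dy": 0, "dz": 0, "wx": 0, "wy": 0, "wz": 0},
    {"dx": 0, "dy": 0, "dz": -10, "wx": 0, "wy": 0, "wz": 0},
    {"dx": 0, "dy": 0, "dz": -35, "wx": 0, "wy": 0, "wz": 0},
    {"dx": 0, "dy": 0, "dz": -75, "wx": 0, "wy": 0, "wz": 0},
    {"dx": 0, "dy": 0, "dz": -106, "wx": 0, "wy": 0, "wz": 0}
  ],
  "grip": 1
}}

```text
time: 28.65
eef_pos: [0.5945, 0.102, 0.2153]
orientation: [-0.0, 1.0, 0.009, 0.001]
ft_force: [1.2, 0.3, 0.1]
gripper_width: 0.0851
finger_force: 0.0
```

{"method": "servo_tool", "body": {
  "moves": [
    {"dx": -10, "dy": 23, "dz": 0, "wx": 0, "wy": 0, "wz": 0},
    {"dx": -27, "dy": 61, "dz": 0, "wx": 0, "wy": 0, "wz": 0},
    {"dx": -45, "dy": 103, "dz": 0, "wx": 0, "wy": 0, "wz": 0},
    {"dx": -63, "dy": 145, "dz": 0, "wx": 0, "wy": 0, "wz": 0},
    {"dx": -82, "dy": 187, "dz": 0, "wx": 0, "wy": 0, "wz": 0},
    {"dx": -101, "dy": 229, "dz": 0, "wx": 0, "wy": 0, "wz": 0},
    {"dx": -120, "dy": 271, "dz": 0, "wx": 0, "wy": 0, "wz": 0},
    {"dx": -138, "dy": 313, "dz": 0, "wx": 0, "wy": 0, "wz": 0}
  ]
}}

```text
time: 29.45
eef_pos: [0.4607, -0.2151, 0.2136]
orientation: [0.0, 1.0, 0.009, 0.0]
ft_force: [2.1, -1.2, 1.3]
gripper_width: 0.0853
finger_force: 0.0
```

```bash
cat > cmp.py <<'E'
from w import *
def cmp(k):
    for n in("top","side"):
        i,im,d=shot(n,n[0]+k)
        f=np.load(f"pics/{n}0.npz")
        print(n,"before");tops(i,f["d"],.12,.175,(.53,.65,-.17,.15));print("now");tops(i,d,.12,.175,(.53,.65,-.17,.15))
E
python3 -c "
from cmp import *
state();cmp('5');state()"
```

```text
t 29.45 tcp [ 460.7 -215.1  213.6] yaw 1.0 zaxis [ 1.e-03 -6.e-04 -1.e+00] F [ 2.1 -1.2  1.3] w 85.3 q [ 0.4   0.56 -0.08  1.94  0.07  0.64 -1.28]
top before
[305. 215.] 530 z 163.8 rect [601.7   7.   51.   49.5  46.4] circ [602.1   6.7  25.9]
[353. 219.] 242 z 154.3 rect [604.4 -87.4  39.9  26.    1.1] circ [605.7 -87.6  21.3]
[257. 218.] 544 z 158.7 rect [594.4 101.9  50.5  50.8  89.1] circ [594.  102.5  26.2]
now
[258. 219.] 543 z 158.6 rect [592.8 100.1  50.3  50.   28.2] circ [592.8 100.1  26.1]
side before
[363. 168.] 445 z 157.5 rect [593.5 101.5  51.2  51.1  88.7] circ [593.8 102.2  26.8]
[329. 195.] 497 z 162.2 rect [601.2   6.4  50.   50.9  44.9] circ [600.9   6.5  26.6]
[289. 224.] 278 z 152.4 rect [602.6 -87.8  29.2  44.6  88.5] circ [602.7 -88.3  23.6]
now
[361. 168.] 449 z 157.4 rect [592.  100.3  52.8  53.   76.3] circ [592.7  99.8  29. ]
t 29.55 tcp [ 457.5 -221.6  213.5] yaw 0.24 zaxis [-0.0019 -0.0051 -1.    ] F [-0.1 -0.7  0.1] w 85.4 q [ 0.4   0.56 -0.08  1.94  0.08  0.64 -1.29]
```

{"method": "servo_tool", "body": {
  "moves": [
    {"dx": -18, "dy": 41, "dz": 0, "wx": 0, "wy": 0, "wz": 0},
    {"dx": -32, "dy": 72, "dz": 0, "wx": 0, "wy": 0, "wz": 0},
    {"dx": -36, "dy": 82, "dz": 0, "wx": 0, "wy": 0, "wz": 0},
    {"dx": -36, "dy": 82, "dz": 20, "wx": 0, "wy": 0, "wz": 0},
    {"dx": -36, "dy": 82, "dz": 60, "wx": 0, "wy": 0, "wz": 0},
    {"dx": -36, "dy": 82, "dz": 93, "wx": 0, "wy": 0, "wz": 0},
    {"dx": -36, "dy": 82, "dz": 108, "wx": 0, "wy": 0, "wz": 0},
    {"dx": -36, "dy": 82, "dz": 112, "wx": 0, "wy": 0, "wz": 0}
  ]
}}

```text
time: 30.35
eef_pos: [0.4267, -0.2945, 0.0995]
orientation: [-0.001, 1.0, 0.009, -0.001]
ft_force: [-0.2, 1.0, -0.1]
gripper_width: 0.0857
finger_force: 0.0
```

{"method": "servo_tool", "body": {
  "moves": [
    {"dx": 0, "dy": 0, "dz": 0, "wx": 0, "wy": 0, "wz": 0},
    {"dx": 0, "dy": 0, "dz": 0, "wx": 0, "wy": 0, "wz": 0},
    {"dx": 0, "dy": 0, "dz": 0, "wx": 0, "wy": 0, "wz": 0},
    {"dx": 0, "dy": 0, "dz": 0, "wx": 0, "wy": 0, "wz": 0},
    {"dx": 0, "dy": 0, "dz": 0, "wx": 0, "wy": 0, "wz": 0},
    {"dx": 0, "dy": 0, "dz": 0, "wx": 0, "wy": 0, "wz": 0}
  ],
  "grip": -1
}}

```text
time: 30.95
eef_pos: [0.4278, -0.2959, 0.1021]
orientation: [0.0, 1.0, 0.009, 0.001]
ft_force: [0.5, 2.0, 6.4]
gripper_width: 0.051
finger_force: 40.9
```

{"method": "servo_tool", "body": {
  "moves": [
    {"dx": 0, "dy": 0, "dz": -15, "wx": 0, "wy": 0, "wz": 0},
    {"dx": 0, "dy": 0, "dz": -40, "wx": 0, "wy": 0, "wz": 0},
    {"dx": 6, "dy": -10, "dz": -60, "wx": 0, "wy": 0, "wz": 0},
    {"dx": 20, "dy": -33, "dz": -60, "wx": 0, "wy": 0, "wz": 0},
    {"dx": 42, "dy": -70, "dz": -60, "wx": 0, "wy": 0, "wz": 0},
    {"dx": 66, "dy": -110, "dz": -60, "wx": 0, "wy": 0, "wz": 0},
    {"dx": 90, "dy": -150, "dz": -60, "wx": 0, "wy": 0, "wz": 0},
    {"dx": 114, "dy": -190, "dz": -60, "wx": 0, "wy": 0, "wz": 0}
  ]
}}

```text
time: 31.75
eef_pos: [0.5381, -0.1026, 0.1612]
orientation: [0.0, 1.0, 0.008, 0.0]
ft_force: [0.9, -0.2, -2.6]
gripper_width: 0.0511
finger_force: 42.3
```

{"method": "servo_tool", "body": {
  "moves": [
    {"dx": 24, "dy": -40, "dz": 0, "wx": 0, "wy": 0, "wz": 0},
    {"dx": 45, "dy": -75, "dz": 0, "wx": 0, "wy": 0, "wz": 0},
    {"dx": 60, "dy": -100, "dz": 0, "wx": 0, "wy": 0, "wz": 0},
    {"dx": 66, "dy": -110, "dz": 5, "wx": 0, "wy": 0, "wz": 0},
    {"dx": 66, "dy": -110, "dz": 20, "wx": 0, "wy": 0, "wz": 0},
    {"dx": 66, "dy": -110, "dz": 35, "wx": 0, "wy": 0, "wz": 0},
    {"dx": 66, "dy": -110, "dz": 45, "wx": 0, "wy": 0, "wz": 0},
    {"dx": 66, "dy": -110, "dz": 48, "wx": 0, "wy": 0, "wz": 0}
  ]
}}

```text
time: 32.55
eef_pos: [0.6003, 0.0058, 0.1115]
orientation: [0.0, 1.0, 0.008, -0.001]
ft_force: [0.5, 0.9, -2.2]
gripper_width: 0.0514
finger_force: 42.4
```

{"method": "servo_tool", "body": {
  "moves": [
    {"dx": 0, "dy": 0, "dz": 0, "wx": 0, "wy": 0, "wz": 0},
    {"dx": 0, "dy": 0, "dz": 0, "wx": 0, "wy": 0, "wz": 0},
    {"dx": 0, "dy": 0, "dz": 0, "wx": 0, "wy": 0, "wz": 0},
    {"dx": 0, "dy": 0, "dz": 0, "wx": 0, "wy": 0, "wz": 0}
  ]
}}

```text
time: 32.95
eef_pos: [0.602, 0.007, 0.1134]
orientation: [0.0, 1.0, 0.009, 0.001]
ft_force: [-0.1, 0.0, -2.1]
gripper_width: 0.0511
finger_force: 42.4
```

{"method": "servo_tool", "body": {
  "moves": [
    {"dx": 0, "dy": 0, "dz": 0, "wx": 0, "wy": 0, "wz": 0},
    {"dx": 0, "dy": 0, "dz": 0, "wx": 0, "wy": 0, "wz": 0}
  ]
}}

```text
time: 33.15
eef_pos: [0.6017, 0.0071, 0.113]
orientation: [0.0, 1.0, 0.009, 0.0]
ft_force: [0.2, 0.1, -2.4]
gripper_width: 0.0511
finger_force: 42.4
```

Settled at (601.9,7.1), against (602.3,6.8) when it was grasped. I'll lower it.

{"method": "servo_tool", "body": {
  "moves": [
    {"dx": 0, "dy": 0, "dz": 2, "wx": 0, "wy": 0, "wz": 0},
    {"dx": 0, "dy": 0, "dz": 4, "wx": 0, "wy": 0, "wz": 0},
    {"dx": 0, "dy": 0, "dz": 5.5, "wx": 0, "wy": 0, "wz": 0},
    {"dx": 0, "dy": 0, "dz": 6, "wx": 0, "wy": 0, "wz": 0},
    {"dx": 0, "dy": 0, "dz": 6, "wx": 0, "wy": 0, "wz": 0}
  ]
}}

```text
time: 33.65
eef_pos: [0.6022, 0.0072, 0.1082]
orientation: [-0.0, 1.0, 0.009, 0.001]
ft_force: [-2.1, 0.3, 7.9]
gripper_width: 0.0513
finger_force: 42.7
```

{"method": "servo_tool", "body": {
  "moves": [
    {"dx": 0, "dy": 0, "dz": 0, "wx": 0, "wy": 0, "wz": 0},
    {"dx": 0, "dy": 0, "dz": 0, "wx": 0, "wy": 0, "wz": 0},
    {"dx": 0, "dy": 0, "dz": 0, "wx": 0, "wy": 0, "wz": 0},
    {"dx": 0, "dy": 0, "dz": 0, "wx": 0, "wy": 0, "wz": 0},
    {"dx": 0, "dy": 0, "dz": -10, "wx": 0, "wy": 0, "wz": 0},
    {"dx": 0, "dy": 0, "dz": -35, "wx": 0, "wy": 0, "wz": 0},
    {"dx": 0, "dy": 0, "dz": -75, "wx": 0, "wy": 0, "wz": 0},
    {"dx": 0, "dy": 0, "dz": -106, "wx": 0, "wy": 0, "wz": 0}
  ],
  "grip": 1
}}

```text
time: 34.45
eef_pos: [0.602, 0.007, 0.2152]
orientation: [-0.0, 1.0, 0.009, 0.001]
ft_force: [0.5, 0.3, 0.4]
gripper_width: 0.0852
finger_force: 0.0
```

{"method": "servo_tool", "body": {
  "moves": [
    {"dx": -20, "dy": 22, "dz": 0, "wx": 0, "wy": 0, "wz": 0},
    {"dx": -50, "dy": 54, "dz": 0, "wx": 0, "wy": 0, "wz": 0},
    {"dx": -83, "dy": 90, "dz": 0, "wx": 0, "wy": 0, "wz": 0},
    {"dx": -116, "dy": 126, "dz": 0, "wx": 0, "wy": 0, "wz": 0},
    {"dx": -149, "dy": 162, "dz": 0, "wx": 0, "wy": 0, "wz": 0},
    {"dx": -182, "dy": 197, "dz": 0, "wx": 0, "wy": 0, "wz": 0},
    {"dx": -215, "dy": 233, "dz": 0, "wx": 0, "wy": 0, "wz": 0},
    {"dx": -242, "dy": 262, "dz": 0, "wx": 0, "wy": 0, "wz": 0}
  ]
}}

```text
time: 35.25
eef_pos: [0.3621, -0.2612, 0.2135]
orientation: [0.001, 1.0, 0.008, 0.0]
ft_force: [0.5, -0.4, 0.1]
gripper_width: 0.0851
finger_force: 0.0
```

```bash
python3 -c "
from cmp import *
state();cmp('6');state()"
```

```text
t 35.25 tcp [ 362.1 -261.2  213.5] yaw 0.88 zaxis [ 1.0e-04 -1.3e-03 -1.0e+00] F [ 0.5 -0.4  0.1] w 85.1 q [ 0.56  0.49 -0.06  2.11  0.06  0.54 -1.1 ]
top before
[305. 215.] 530 z 163.8 rect [601.7   7.   51.   49.5  46.4] circ [602.1   6.7  25.9]
[353. 219.] 242 z 154.3 rect [604.4 -87.4  39.9  26.    1.1] circ [605.7 -87.6  21.3]
[257. 218.] 544 z 158.7 rect [594.4 101.9  50.5  50.8  89.1] circ [594.  102.5  26.2]
now
[305. 216.] 524 z 163.7 rect [600.8   8.4  49.8  48.3   1.2] circ [600.2   8.   25.8]
[258. 219.] 533 z 158.8 rect [592.4 100.4  50.3  50.8  26.7] circ [592.9 100.1  26.1]
side before
[363. 168.] 445 z 157.5 rect [593.5 101.5  51.2  51.1  88.7] circ [593.8 102.2  26.8]
[329. 195.] 497 z 162.2 rect [601.2   6.4  50.   50.9  44.9] circ [600.9   6.5  26.6]
[289. 224.] 278 z 152.4 rect [602.6 -87.8  29.2  44.6  88.5] circ [602.7 -88.3  23.6]
now
[361. 168.] 455 z 157.2 rect [592.3  99.3  50.7  53.9  23.7] circ [591.5 100.3  28.3]
[329. 194.] 493 z 162.3 rect [599.6   7.9  50.4  51.9  24.5] circ [598.9   6.9  27.1]
t 35.35 tcp [ 359.2 -263.9  213.4] yaw 0.35 zaxis [-0.0029 -0.0026 -1.    ] F [-0.   0.5 -0. ] w 85.6 q [ 0.57  0.49 -0.06  2.11  0.06  0.54 -1.1 ]
```

{"method": "servo_tool", "body": {
  "moves": [
    {"dx": -20, "dy": 22, "dz": 0, "wx": 0, "wy": 0, "wz": 0},
    {"dx": -27, "dy": 30, "dz": 0, "wx": 0, "wy": 0, "wz": 0},
    {"dx": -27, "dy": 30, "dz": 10, "wx": 0, "wy": 0, "wz": 0},
    {"dx": -27, "dy": 30, "dz": 40, "wx": 0, "wy": 0, "wz": 0},
    {"dx": -27, "dy": 30, "dz": 73, "wx": 0, "wy": 0, "wz": 0},
    {"dx": -27, "dy": 30, "dz": 98, "wx": 0, "wy": 0, "wz": 0},
    {"dx": -27, "dy": 30, "dz": 110, "wx": 0, "wy": 0, "wz": 0},
    {"dx": -27, "dy": 30, "dz": 112, "wx": 0, "wy": 0, "wz": 0}
  ]
}}

```text
time: 36.15
eef_pos: [0.3383, -0.2875, 0.099]
orientation: [-0.001, 1.0, 0.01, -0.001]
ft_force: [-0.3, -0.4, 0.5]
gripper_width: 0.0855
finger_force: 0.0
```

{"method": "servo_tool", "body": {
  "moves": [
    {"dx": 0, "dy": 0, "dz": 0, "wx": 0, "wy": 0, "wz": 0},
    {"dx": 0, "dy": 0, "dz": 0, "wx": 0, "wy": 0, "wz": 0},
    {"dx": 0, "dy": 0, "dz": 0, "wx": 0, "wy": 0, "wz": 0},
    {"dx": 0, "dy": 0, "dz": 0, "wx": 0, "wy": 0, "wz": 0},
    {"dx": 0, "dy": 0, "dz": 0, "wx": 0, "wy": 0, "wz": 0},
    {"dx": 0, "dy": 0, "dz": 0, "wx": 0, "wy": 0, "wz": 0},
    {"dx": 0, "dy": 0, "dz": 0, "wx": 0, "wy": 0, "wz": 0}
  ],
  "grip": -1
}}

```text
time: 36.85
eef_pos: [0.3381, -0.2897, 0.1015]
orientation: [0.0, 1.0, 0.009, 0.001]
ft_force: [0.6, 1.0, 5.2]
gripper_width: 0.0276
finger_force: 39.8
```

{"method": "servo_tool", "body": {
  "moves": [
    {"dx": 0, "dy": 0, "dz": -15, "wx": 0, "wy": 0, "wz": 0},
    {"dx": 0, "dy": 0, "dz": -40, "wx": 0, "wy": 0, "wz": 0},
    {"dx": 10, "dy": -7, "dz": -60, "wx": 0, "wy": 0, "wz": 0},
    {"dx": 30, "dy": -22, "dz": -60, "wx": 0, "wy": 0, "wz": 0},
    {"dx": 62, "dy": -45, "dz": -60, "wx": 0, "wy": 0, "wz": 0},
    {"dx": 98, "dy": -71, "dz": -60, "wx": 0, "wy": 0, "wz": 0},
    {"dx": 135, "dy": -98, "dz": -60, "wx": 0, "wy": 0, "wz": 0},
    {"dx": 172, "dy": -125, "dz": -60, "wx": 0, "wy": 0, "wz": 0}
  ]
}}

```text
time: 37.65
eef_pos: [0.5082, -0.1603, 0.1606]
orientation: [-0.0, 1.0, 0.008, -0.0]
ft_force: [1.2, -0.5, -3.6]
gripper_width: 0.0274
finger_force: 40.4
```

{"method": "servo_tool", "body": {
  "moves": [
    {"dx": 36, "dy": -26, "dz": 0, "wx": 0, "wy": 0, "wz": 0},
    {"dx": 68, "dy": -49, "dz": 0, "wx": 0, "wy": 0, "wz": 0},
    {"dx": 90, "dy": -65, "dz": 0, "wx": 0, "wy": 0, "wz": 0},
    {"dx": 100, "dy": -73, "dz": 5, "wx": 0, "wy": 0, "wz": 0},
    {"dx": 100, "dy": -73, "dz": 20, "wx": 0, "wy": 0, "wz": 0},
    {"dx": 100, "dy": -73, "dz": 35, "wx": 0, "wy": 0, "wz": 0},
    {"dx": 100, "dy": -73, "dz": 45, "wx": 0, "wy": 0, "wz": 0},
    {"dx": 100, "dy": -73, "dz": 48, "wx": 0, "wy": 0, "wz": 0}
  ]
}}

```text
time: 38.45
eef_pos: [0.6042, -0.0877, 0.1112]
orientation: [0.0, 1.0, 0.008, -0.002]
ft_force: [0.2, -0.1, -3.9]
gripper_width: 0.0276
finger_force: 40.3
```

{"method": "servo_tool", "body": {
  "moves": [
    {"dx": 0, "dy": 0, "dz": 0, "wx": 0, "wy": 0, "wz": 0},
    {"dx": 0, "dy": 0, "dz": 0, "wx": 0, "wy": 0, "wz": 0},
    {"dx": 0, "dy": 0, "dz": 0, "wx": 0, "wy": 0, "wz": 0},
    {"dx": 0, "dy": 0, "dz": 0, "wx": 0, "wy": 0, "wz": 0},
    {"dx": 0, "dy": 0, "dz": 0, "wx": 0, "wy": 0, "wz": 0}
  ]
}}

```text
time: 38.95
eef_pos: [0.6065, -0.0869, 0.1132]
orientation: [0.0, 1.0, 0.009, 0.0]
ft_force: [0.4, 0.7, -3.6]
gripper_width: 0.0276
finger_force: 40.3
```

{"method": "servo_tool", "body": {
  "moves": [
    {"dx": 0, "dy": 0, "dz": 2, "wx": 0, "wy": 0, "wz": 0},
    {"dx": 0, "dy": 0, "dz": 4, "wx": 0, "wy": 0, "wz": 0},
    {"dx": 0, "dy": 0, "dz": 5.5, "wx": 0, "wy": 0, "wz": 0},
    {"dx": 0, "dy": 0, "dz": 6, "wx": 0, "wy": 0, "wz": 0},
    {"dx": 0, "dy": 0, "dz": 6, "wx": 0, "wy": 0, "wz": 0}
  ]
}}

```text
time: 39.45
eef_pos: [0.6063, -0.0868, 0.1076]
orientation: [-0.0, 1.0, 0.009, 0.0]
ft_force: [-2.0, 0.5, 3.8]
gripper_width: 0.0272
finger_force: 41.4
```

{"method": "servo_tool", "body": {
  "moves": [
    {"dx": 0, "dy": 0, "dz": 0, "wx": 0, "wy": 0, "wz": 0},
    {"dx": 0, "dy": 0, "dz": 0, "wx": 0, "wy": 0, "wz": 0},
    {"dx": 0, "dy": 0, "dz": 0, "wx": 0, "wy": 0, "wz": 0},
    {"dx": 0, "dy": 0, "dz": 0, "wx": 0, "wy": 0, "wz": 0},
    {"dx": 0, "dy": 0, "dz": -10, "wx": 0, "wy": 0, "wz": 0},
    {"dx": 0, "dy": 0, "dz": -35, "wx": 0, "wy": 0, "wz": 0},
    {"dx": 0, "dy": 0, "dz": -75, "wx": 0, "wy": 0, "wz": 0},
    {"dx": 0, "dy": 0, "dz": -115, "wx": 0, "wy": 0, "wz": 0}
  ],
  "grip": 1
}}

```text
time: 40.25
eef_pos: [0.6059, -0.0869, 0.2234]
orientation: [0.0, 1.0, 0.009, -0.0]
ft_force: [0.2, 0.2, -0.2]
gripper_width: 0.0853
finger_force: 0.0
```

{"method": "servo_tool", "body": {
  "moves": [
    {"dx": -1, "dy": 2, "dz": -20, "wx": 0, "wy": 0, "wz": 1},
    {"dx": -1, "dy": 2, "dz": -30, "wx": 0, "wy": 0, "wz": 1},
    {"dx": -1, "dy": 2, "dz": -30, "wx": 0, "wy": 0, "wz": 1},
    {"dx": -1, "dy": 2, "dz": -30, "wx": 0, "wy": 0, "wz": 1},
    {"dx": -1, "dy": 2, "dz": -30, "wx": 0, "wy": 0, "wz": 1},
    {"dx": -1, "dy": 2, "dz": -30, "wx": 0, "wy": 0, "wz": 1}
  ]
}}

```text
time: 40.85
eef_pos: [0.6046, -0.0887, 0.2504]
orientation: [-0.0, 1.0, 0.0, -0.001]
ft_force: [-0.7, -0.7, 0.3]
gripper_width: 0.0856
finger_force: 0.0
```

```bash
python3 - <<'E'
from w import *
state();i,im,d=shot("wrist","w7")
B=(.5,.75,-.2,.2)
tops(i,d,.13,.175,B)
f=np.load("pics/w1.npz");print(f["position"],i["position"])
print("before");tops(f,f["d"],.13,.175,B)
E
```

```text
t 40.85 tcp [604.6 -88.7 250.4] yaw 0.01 zaxis [-2.6e-03  2.0e-04 -1.0e+00] F [-0.7 -0.7  0.3] w 85.6 q [ 0.05  0.65  0.03  1.59 -0.03  0.91 -1.48]
[316. 235.] 1807 z 152.3 rect [604.9 -87.2  35.8  27.9   0.9] circ [604.4 -87.1  21.2]
[183. 236.] 4076 z 160.8 rect [599.8   8.5  50.6  50.9   8.7] circ [599.5   8.5  26. ]
[ 60. 244.] 4026 z 155.7 rect [592.  100.5  52.4  52.1  26.2] circ [591.7 100.8  26.9]
[ 0.68844672 -0.08779878  0.39334394] [ 0.68832153 -0.08863761  0.39302136]
before
[316. 234.] 1783 z 152.4 rect [605.6 -86.8  36.   27.5   1.1] circ [605.5 -86.9  21.3]
[185. 234.] 4090 z 160.8 rect [601.2   7.2  50.7  50.8  16.1] circ [601.3   7.5  26.1]
[ 57. 243.] 4057 z 155.7 rect [593.3 102.5  51.7  52.2  56.1] circ [593.2 102.8  26.6]
```

View pics/w7.png

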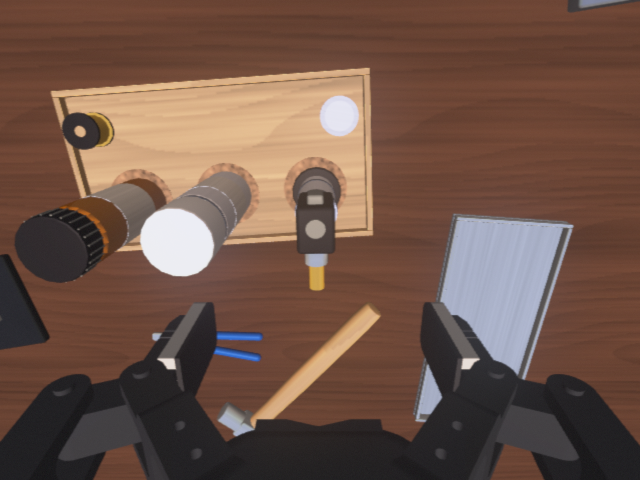

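The wrist view shows the torch (317,222), can (178,240) and jar (55,246) upright on their corks, each within about 2.5 mm of its start. The spool and tin haven't moved. I'll hand the job in.

```bash
python3 -c "
from cell import env
print(env.hand_in())"
```

```text
the job is handed in; nothing more can be done
None
```

The job is done and handed in at about 41 s: the doming block sits dimple side up within about 3 mm of the pad's middle, and the torch, can and jar are back upright within about 2.5 mm of their starting spots, with the spool and tin left where they were.

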